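Tin pyramid and coaster pile on the coffee sill

TASK

Set up the coffee sill for guests: lay all the coffee tins on their sides in the wooden rack as a pyramid, three in its grooves and the rest saddled in the gaps of the row below, lined up along the grooves, and pile the cork coasters flat in one centred stack on the white plate. Leave the grinder, jug, cups and jar where they are.

Things in the scene. Friction and masses are not known exactly. Their poses are not given: they have to be found in the camera images.
- rack: fixed low wooden rack: board 78 x 204 mm, 12 mm thick (its top at z = 12 mm), with four half-round rails of 12 mm radius, 50 mm long, on top, 58 mm apart, running along the rack's x; between them are three grooves along x, side by side along the rack's y. Origin: centre of its underside
- seat0 (a point): where the centre of a seated tin lies: bottom row, rack y = -58 mm; 39 mm above the sill
- seat1 (a point): where the centre of a seated tin lies: bottom row, middle, rack y = 0; 39 mm above the sill
- seat2 (a point): where the centre of a seated tin lies: bottom row, rack y = +58 mm; 39 mm above the sill
- seat3 (a point): where the centre of a seated tin lies: second row, rack y = -29 mm, in the gap above seats 0 and 1; 84.5 mm above the sill
- seat4 (a point): where the centre of a seated tin lies: second row, rack y = +29 mm, in the gap above seats 1 and 2; 84.5 mm above the sill
- seat5 (a point): where the centre of a seated tin lies: top, rack y = 0, in the gap above seats 3 and 4; 130 mm above the sill
- tin1: closed aluminium coffee tin lying on its side: a plain cylinder 54 mm in diameter and 66 mm long with flat ends, 0.13 to 0.25 kg; all tins are alike and 4 to 6 are present. Origin: its centre; its x runs along the cylinder's axis, and its y and z turn as it rolls. It rolls only reluctantly. It can be pinched by its two ends (66 mm)
- tin2: closed aluminium coffee tin lying on its side: a plain cylinder 54 mm in diameter and 66 mm long with flat ends, 0.13 to 0.25 kg; all tins are alike and 4 to 6 are present. Origin: its centre; its x runs along the cylinder's axis, and its y and z turn as it rolls. It rolls only reluctantly. It can be pinched by its two ends (66 mm)
- tin3: closed aluminium coffee tin lying on its side: a plain cylinder 54 mm in diameter and 66 mm long with flat ends, 0.13 to 0.25 kg; all tins are alike and 4 to 6 are present. Origin: its centre; its x runs along the cylinder's axis, and its y and z turn as it rolls. It rolls only reluctantly. It can be pinched by its two ends (66 mm)
- tin4: closed aluminium coffee tin lying on its side: a plain cylinder 54 mm in diameter and 66 mm long with flat ends, 0.13 to 0.25 kg; all tins are alike and 4 to 6 are present. Origin: its centre; its x runs along the cylinder's axis, and its y and z turn as it rolls. It rolls only reluctantly. It can be pinched by its two ends (66 mm)
- tin5: closed aluminium coffee tin lying on its side: a plain cylinder 54 mm in diameter and 66 mm long with flat ends, 0.13 to 0.25 kg; all tins are alike and 4 to 6 are present. Origin: its centre; its x runs along the cylinder's axis, and its y and z turn as it rolls. It rolls only reluctantly. It can be pinched by its two ends (66 mm)
- tin6: closed aluminium coffee tin lying on its side: a plain cylinder 54 mm in diameter and 66 mm long with flat ends, 0.13 to 0.25 kg; all tins are alike and 4 to 6 are present. Origin: its centre; its x runs along the cylinder's axis, and its y and z turn as it rolls. It rolls only reluctantly. It can be pinched by its two ends (66 mm)
- coaster1: round cork coaster lying flat, 62 mm in diameter, 14 mm thick, 30 g; all alike, 3 or 4 are present. Origin: centre of its underside; z up
- coaster2: round cork coaster lying flat, 62 mm in diameter, 14 mm thick, 30 g; all alike, 3 or 4 are present. Origin: centre of its underside; z up
- coaster3: round cork coaster lying flat, 62 mm in diameter, 14 mm thick, 30 g; all alike, 3 or 4 are present. Origin: centre of its underside; z up
- coaster4: round cork coaster lying flat, 62 mm in diameter, 14 mm thick, 30 g; all alike, 3 or 4 are present. Origin: centre of its underside; z up
- plate: flat white porcelain plate, fixed, 144 mm across, 10 mm thick, no raised rim. Origin: centre of its underside
- plate_top (a point): centre of the plate's flat upper face, 10 mm above the sill
- grinder: bystander: dark hand grinder, 80 mm base, 185 mm tall, with a crank and a base lever. Origin: centre of its underside
- jug: bystander: copper-toned jug, 86 mm wide, 100 mm tall, handle at its +y. Origin: centre of its underside
- cups: bystander: two white cups stacked, 80 mm wide, 84 mm tall. Origin: centre of the underside
- jar: bystander: latched glass jar, 90 mm wide, 135 mm tall. Origin: centre of its underside

How it is judged:
By the outcome, as a careful person would: the job done as asked, in the order asked, and still so for the second after the job is handed in, with the robot touching nothing.
Of tin1, tin2, tin3, tin4, tin5, tin6 only 4 to 6 are there at a start; the rules pass over those that are not, and their reading is None.
Of coaster1, coaster2, coaster3, coaster4 only 3 to 4 are there at a start; the rules pass over those that are not, and their reading is None.
At some moment in a run one of coaster1, coaster2, coaster3, coaster4 may be knocked a few centimetres aside while the robot is not near it.
Once in a run the grip may slacken for a moment while it holds something.
It also fails if it takes over 210 s, if anything falls off the work surface, if the arm or the gripper's body presses on something with over 40 N, if the wrist force passes 120 N, or if a joint passes its speed limit or range.

ROBOT

A 6-joint arm with a two-finger parallel gripper is mounted at the origin on the work surface. World frame = base frame: x ahead of the robot, y to its left, z up, the work surface at z = 0. Lengths are in m, angles in rad, forces in N, time in s.
With the tool pointing down it reaches from about 0.375 to 0.9 m from the base axis. Payload 3.1 kg.
Tool frame: the origin (TCP) lies midway between the tips of the shut fingers; the grasp point (between the pads) lies robot.grip_depth behind it (robot.grip_depth is the distance from the TCP to the grasp point, in m); z points along the fingers, y is the line along which they close (so a half turn about z gives the same grasp; the last joint's range is limited). The gripper opens to 87 mm and grips with 3 to 60 N. Pads are 19 mm wide; open, the fingers measure 117 mm over their backs; the gripper's body (75 mm by 190 mm) begins 51 mm behind the grasp point.
Start: joints at [-1.325, 0.527, 1.433, -0, 1.181, -0.178], TCP at [0.257, -0.57, 0.223] pointing down, gripper open.
Joint ranges: [-3.08, 3.08], [-0.75, 2.2], [0.22, 2.44], [-1.43, 4.57], [0, 2.65], [-2.85, 2.85]. Speed limits (rad/s): [2.79, 2.79, 3.14, 3.14, 3.14, 3.14].

INTERFACE

Orientations are given as a unit quaternion [x, y, z, w].
In Python, from rig import robot, imaging gives the robot as it stands (robot), with the cameras (imaging).
- The arm moves only by the tool nudge_tcp, called after "Call:" in YAML: its name, and indented under it one key for each argument. Schema: {"type":"object","properties":{"moves":{"type":"array","items":{"type":"object","properties":{"pos":{"type":"array","items":{"type":"number"},"minItems":3,"maxItems":3},"turn":{"type":"number"}},"additionalProperties":false},"minItems":1,"maxItems":20},"finger_gap":{"type":"number"},"clamp_n":{"type":"number"},"only":{"type":"string"},"quiet":{"type":"boolean"},"lines":{"type":"string"}},"required":["moves"],"additionalProperties":false}. moves is a list of rows, 1 to 20 of them, each an object with the fields pos (a list: dx, dy, dz in m), turn (a turn about the tool's z in rad); a field left out counts as zero; each row shifts and turns the commanded pose from where the row before left it, along the tool's axes as they then stand; what a row does not reach is not made up. A row lasts 1/12 s, in which the tool goes at most 0.0417 m and 0.125 rad, less where a joint would pass 70% of its speed; a pose out of reach is approached as far as the arm can. finger_gap is the finger opening in m, set as the call begins (left out keeps the last). The fingers move at their own pace and stop on an object; clamp_n is the grip in N (left out, the last holds). Time passes only in rows, so rows that do not move let the fingers close. The tool returns the time, the measured TCP pose, the force, the opening and the grip force at its end. only (a regular expression) keeps the lines of the reply that match it, lines (a string "A,B") keeps lines A to B, and quiet returns only ok. Input that does not fit is refused with a message, and nothing moves.
- robot.get_obs(): the state, without advancing time (a new reading comes with each control period).
- imaging.camera(name): name is "scene" or "top"; returns a dict with "img" (420x560x3 uint8, red, green, blue), "fx", "fy", "cx", "cy" (pixels), "xyz" and "attitude" of the camera in the world. Camera axes: x right, y down, z forward; pixel columns grow to the right and rows downward; lengths in m; the calibration is good to about 2 mm. A picture is of the moment at which its call begins. There is no depth.
- robot.hand_in(): hands the job in; it is judged then, once.
The state is a dict: "time": time; "q": joint angles; "joint_velocities": joint speeds; "joint_torque": joint torques, N m; "position": TCP position; "tool_rot": TCP orientation; "ft_force": force on the tool from outside, world axes, zero at the start; "moment": the same for the moment, N m; "grip_width": finger opening in m; "grip_force": force on a finger pad.
Only numpy, scipy, OpenCV 4.12 (cv2) and the standard library are available. Lean on these libraries where they do the work, as an engineer would, in place of code of your own. Each camera call takes 0.05 s, during which the arm holds its last target. There are 200 camera calls.

## Working session

There is one attempt and no reset: what is moved stays moved. The work goes in short steps, Python scripts to look and compute and a tool call to move; the robot and the scene stay as the last step left them, time stands still between calls to the robot, and variables do not carry over. Pictures are saved under pics/ and viewed, at most 14 in all, crops included, and the job is handed in when it is done.

```bash
ls; mkdir -p pics
```

Run:
```python
from rig import robot, imaging
import cv2
for n in("top","scene"):
    c=imaging.camera(n); cv2.imwrite(f"pics/{n}0.png",c["img"][:,:,::-1]); print({k:v for k,v in c.items() if k!="img"})
print(robot.get_obs(),robot.grip_depth)
```

```text
pics
rig.py
{'fx': 501.530982557042, 'fy': 501.530982557042, 'cx': 273.8573003892773, 'cy': 206.71918482018629, 'xyz': array([ 0.4464255 , -0.06146267,  1.53883843]), 'attitude': array([ 0.71107682, -0.70150634,  0.0275041 , -0.03875749])}
{'fx': 479.9458146963083, 'fy': 479.9458146963083, 'cx': 288.455816003727, 'cy': 206.5734073781784, 'xyz': array([1.58111349, 0.39462799, 1.38486363]), 'attitude': array([ 0.50239582,  0.79329993, -0.28572401, -0.19140387])}
{'time': 0.1, 'q': array([-1.32548035e+00,  5.28383769e-01,  1.43375615e+00, -1.11260173e-05,
        1.18141538e+00, -1.78478648e-01]), 'joint_velocities': array([ 0.00043066, -0.00243523, -0.00273083, -0.00176618, -0.00119787,
       -0.0002254 ]), 'joint_torque': array([ 1.37433594e-04, -4.40984738e+01, -1.77150822e+01,  6.34933007e-02,
        5.34202263e-02, -3.15999250e-05]), 'position': array([ 0.25688836, -0.56904723,  0.22166874]), 'tool_rot': array([ 9.77632726e-01,  2.10317120e-01, -3.79300709e-05, -9.80604223e-04]), 'ft_force': array([-0.10480226,  0.08220614,  0.9172029 ]), 'moment': array([-0.00830619,  0.00207139,  0.01773755]), 'grip_force': 0.0, 'grip_width': 0.08709852911376764} 0.0187
```

View pics/top0.png

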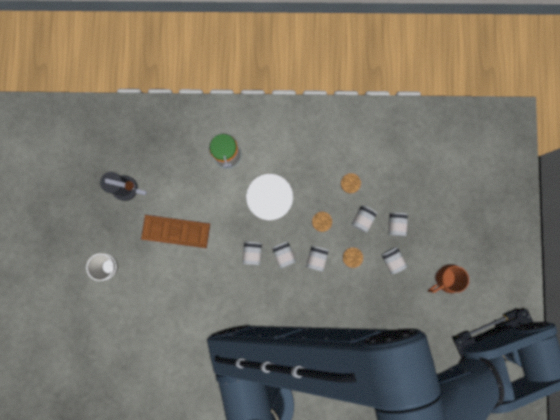

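View pics/scene0.png

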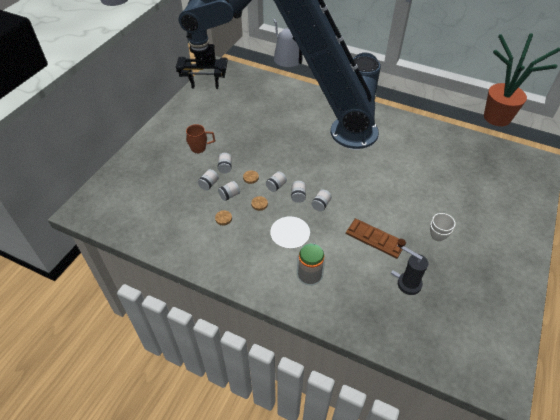

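Run:
```python
import cv2
i=cv2.imread("pics/top0.png")
a=i[170:280,235:420]; cv2.imwrite("pics/c1.png",cv2.resize(a,None,fx=4,fy=4,interpolation=cv2.INTER_CUBIC))
a=i[200:260,130:260]; cv2.imwrite("pics/c2.png",cv2.resize(a,None,fx=6,fy=6,interpolation=cv2.INTER_CUBIC))
```

```text
(no output)
```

View pics/c1.png

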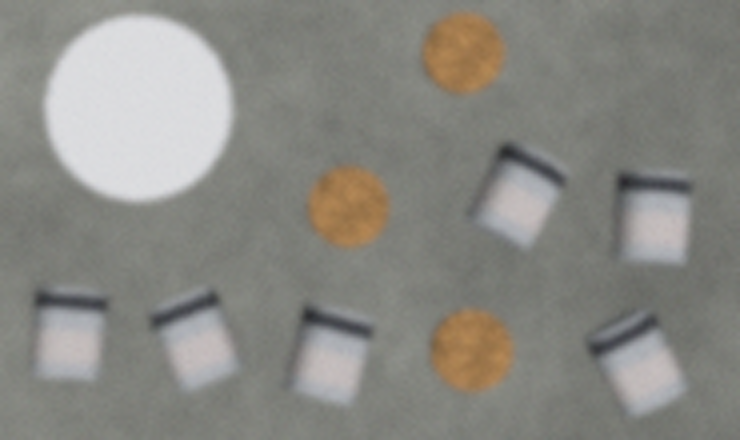

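View pics/c2.png

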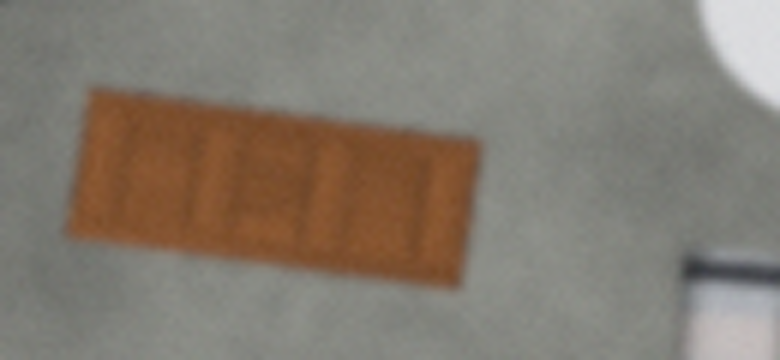

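Create h.py:
```python
import numpy as np, cv2
from scipy.spatial.transform import Rotation as R
from scipy.optimize import minimize
S=8
def proj(c,P):
    q=R.from_quat(c["attitude"]).inv().apply(np.asarray(P,float)-c["xyz"])
    return np.c_[c["fx"]*q[:,0]/q[:,2]+c["cx"],c["fy"]*q[:,1]/q[:,2]+c["cy"]]
def unproj(c,u,v,z):
    d=R.from_quat(c["attitude"]).apply([(u-c["cx"])/c["fx"],(v-c["cy"])/c["fy"],1])
    return c["xyz"]+d*(z-c["xyz"][2])/d[2]
def shape(kind,p):
    x,y,a=p[0],p[1],p[2] if len(p)>2 else 0; t=np.linspace(0,2*np.pi,60)
    if kind=="tin": L=np.concatenate([np.c_[0*t+s,.027*np.cos(t),.027+.027*np.sin(t)] for s in(-.033,.033)])
    if kind=="rack": L=np.array([[i*.039,j*.102,z] for i in(-1,1) for j in(-1,1) for z in(0,.012)])
    if kind=="coaster": L=np.concatenate([np.c_[.031*np.cos(t),.031*np.sin(t),0*t+z] for z in(0,.014)])
    if kind=="plate": L=np.concatenate([np.c_[.072*np.cos(t),.072*np.sin(t),0*t+z] for z in(0,.010)])
    return R.from_euler("z",a).apply(L)+[x,y,p[3] if len(p)>3 else 0]
def fit(c,kind,u,v,a0=0,r=22,zoff=0):
    img=cv2.GaussianBlur(c["img"],(3,3),0).astype(int)
    u0,v0=int(u)-r,int(v)-r; w=img[v0:v0+2*r,u0:u0+2*r]
    hsv=cv2.cvtColor(w.astype(np.uint8),cv2.COLOR_RGB2HSV).astype(int)
    g=w.mean(2); bg=np.median(g)if kind!="plate" else 120
    if kind in("rack","coaster"): m=hsv[...,1]>95
    elif kind=="plate": m=g>165
    else: m=(g>np.percentile(g,30)+25)|(g<75)
    m=m.astype(np.uint8)
    n,l,st,_=cv2.connectedComponentsWithStats(cv2.morphologyEx(m,cv2.MORPH_CLOSE,np.ones((5,5),np.uint8)))
    k=1+np.argmax(st[1:,4]); m=(l==k).astype(np.float32)
    M=cv2.resize(m,None,fx=S,fy=S,interpolation=cv2.INTER_LINEAR)>.5
    def cost(p):
        P=proj(c,shape(kind,[p[0],p[1],p[2] if len(p)>2 else 0,zoff])); P=((P-[u0,v0]+.5)*S-.5).round().astype(np.int32)
        I=np.zeros(M.shape,np.uint8); cv2.fillConvexPoly(I,cv2.convexHull(P),1)
        return 1-(M&(I>0)).sum()/(M|(I>0)).sum()
    b=unproj(c,u,v,.02)[:2]
    p0=[*b,a0] if kind in("tin","rack") else [*b]
    best=None
    for _ in range(2):
        sx=np.array([p0]+[np.array(p0)+d for d in np.diag([.01,.01,.15][:len(p0)])])
        best=minimize(cost,p0,method="Nelder-Mead",options=dict(initial_simplex=sx,xatol=1e-4,fatol=1e-5)); p0=best.x
    return best.x,1-best.fun
def goto(o,x,y,z,yaw=None):
    """tool-axis shift and turn from obs pose to TCP x,y,z with closing line y-axis direction: tool x axis heading yaw"""
    r=R.from_quat(o["tool_rot"]); d=r.inv().apply(np.array([x,y,z])-o["position"])
    X=r.as_matrix()[:,0]; h=np.arctan2(X[1],X[0]); t=0
    if yaw is not None: t=-((yaw-h+np.pi/2)%np.pi-np.pi/2)   # tool z down: + turn is clockwise
    return d.round(4),round(t,4),h
```

Run:
```python
from h import *; from rig import robot, imaging
c=imaging.camera("top")
print(unproj(c,240,400,0))
for k,u,v,a,r in [("tin",252.5,254,0,20),("tin",284,255,.3,20),("tin",318,259,-.2,20),("tin",365,218,-.3,20),("tin",398,225,0,20),("tin",395,261,.4,20),("coaster",322,221,0,20),("coaster",350,182.5,0,20),("coaster",353,257,0,17),("plate",269.5,197,0,40),("rack",176,231.5,-.1,50)]:
    p,q=fit(c,k,u,v,a,r); print(k,p.round(4),round(q,3),"r",np.hypot(*p[:2]).round(3))
```

```text
[0.01171838 0.05665081 0.        ]
tin [0.4446 0.0265 0.0279] 0.596 r 0.445
tin [ 0.4421 -0.0662  0.3977] 0.583 r 0.447
tin [ 0.4325 -0.1692 -0.1172] 0.595 r 0.464
tin [ 0.555  -0.3099 -0.1338] 0.619 r 0.636
tin [ 0.5394 -0.4119  0.1026] 0.633 r 0.679
tin [ 0.43   -0.3997  0.4119] 0.631 r 0.587
coaster [ 0.5491 -0.1833] 0.842 r 0.579
coaster [ 0.6663 -0.2699] 0.83 r 0.719
coaster [ 0.4398 -0.2782] 0.84 r 0.52
plate [ 0.6218 -0.0209] 0.981 r 0.622
rack [ 0.5117  0.2649 -0.1281] 0.924 r 0.576
```

Run:
```python
import cv2,numpy as np
i=cv2.imread("pics/top0.png"); h=cv2.cvtColor(i,cv2.COLOR_BGR2HSV)
print(i.mean(2).astype(int)[238:270,252]); print(i.mean(2).astype(int)[258,240:266]); print(h[221,308:336,1]); print(h[231,135:150,1]); print(i.mean(2).astype(int)[230:250,230].mean())
```

```text
[122 123 126 136 142 123  90  74  92 132 161 173 176 176 184 188 190 192
 188 192 190 189 186 180 175 170 150 132 123 123 124 128]
[128 126 120 128 146 162 175 182 186 188 189 189 190 189 191 189 189 184
 177 162 137 125 123 123 124 122]
[ 16  14  14  46  92 123 131 131 132 136 131 133 130 131 135 132 132 137
 133 136 132 130 129 109  64  23  15   8]
[  9  15   8  13  11  17  34  92 138 158 160 163 160 163 162]
129.35
```

```bash
sed -i 's/m=hsv\[...,1\]>95/m=hsv[...,1]>(72 if kind=="coaster" else 85)/; s/else: m=(g>.*/else: b0=np.median(g[[0,1,-2,-1]]); m=(g>b0+12)|(g<b0-22)/' h.py
```

Run:
```python
from h import *; from rig import robot, imaging
c=imaging.camera("top")
for k,u,v,a,r in [("tin",252.5,254,0,16),("tin",284,255,.3,16),("tin",318,259,-.2,17),("tin",365,218,-.3,17),("tin",398,225,0,16),("tin",395,261,.4,17),("coaster",322,221,0,20),("coaster",350,182.5,0,20),("coaster",353,257,0,17),("plate",269.5,197,0,40),("rack",176,231.5,-.1,50)]:
    p,q=fit(c,k,u,v,a,r); print(k,p.round(4),round(q,3),"r",np.hypot(*p[:2]).round(3), proj(c,[[p[0],p[1],.027]]).round(1))
```

```text
tin [ 0.4459  0.028  -0.0501] 0.862 r 0.447 [[251.8 253.7]]
tin [ 0.4437 -0.0685  0.4434] 0.862 r 0.449 [[283.9 254.9]]
tin [ 0.4347 -0.1699 -0.1264] 0.865 r 0.467 [[317.7 258.4]]
tin [ 0.5566 -0.3113 -0.254 ] 0.864 r 0.638 [[364.9 218.4]]
tin [ 0.5412 -0.4107  0.0367] 0.864 r 0.679 [[398.1 223.9]]
tin [ 0.4294 -0.4005  0.5133] 0.837 r 0.587 [[395.  261.3]]
coaster [ 0.5472 -0.1826] 0.953 r 0.577 [[322.1 221. ]]
coaster [ 0.6672 -0.2706] 0.938 r 0.72 [[351.4 181.9]]
coaster [ 0.4394 -0.2764] 0.943 r 0.519 [[353.3 257.3]]
plate [ 0.6219 -0.0209] 0.983 r 0.622 [[268.9 195.7]]
rack [ 0.5116  0.2657 -0.1205] 0.945 r 0.576 [[173.6 230.7]]
```

Create tins.py:
```python
from h import *
def tin(c,u,v,r=17):
    u0,v0=int(u)-r,int(v)-r; g=cv2.resize(c["img"][v0:v0+2*r,u0:u0+2*r],None,fx=8,fy=8,interpolation=cv2.INTER_CUBIC).astype(float).mean(2)
    uv=lambda P:(np.asarray(P)+.5)/8-.5+[u0,v0]
    def big(m):
        n,l,st,_=cv2.connectedComponentsWithStats(m.astype(np.uint8)); return np.argwhere(l==1+np.argmax(st[1:,4]))[:,::-1].astype(np.float32)
    b=big(g<95); e=cv2.boxPoints(cv2.minAreaRect(b)); m=b.mean(0)
    w,V=np.linalg.eigh(np.cov(b.T)); d=V[:,1]; s=(b-m)@d; lo,hi=uv(m+d*s.min()),uv(m+d*s.max())
    W=[unproj(c,*q,.027) for q in(lo,hi)]; t=W[1]-W[0]
    yaw=np.arctan2(t[1],t[0])-np.pi/2; yaw=(yaw+np.pi/2)%np.pi-np.pi/2
    wid=np.hypot(*t[:2]); B=(W[0]+W[1])[:2]/2
    k=big(g>140); body=unproj(c,*uv(k.mean(0)),.05)[:2]
    # axial extent of the body's bright region, label side end: unproject far end at z~.05
    ax=np.array([np.cos(yaw),np.sin(yaw)]); P=np.array([unproj(c,*q,.048)[:2] for q in uv(k[::7])])
    sx=(P-B)@ax; lat=(P-B)@[-ax[1],ax[0]]
    return B,yaw,wid,np.percentile(sx,[1,99]),lat.mean(),ax
```

Run:
```python
from tins import *; from rig import robot, imaging
c=imaging.camera("top")
for u,v in [(252.5,254),(284,255),(318,259),(365,218),(398,225),(395,261)]:
    B,yaw,wid,s,lat,ax=tin(c,u,v); far=s[np.argmax(abs(s))]
    C=B+ax*(far-np.sign(far)*.033); print(C.round(4),B.round(4),"yaw",yaw.round(3),"w",wid.round(4),s.round(4),"lat",lat.round(4))
```

```text
[0.4474 0.0289] [0.472  0.0272] yaw -0.072 w 0.0554 [-0.0577 -0.0077] lat -0.004
[ 0.4438 -0.0675] [ 0.4667 -0.0582] yaw 0.388 w 0.0542 [-0.0577 -0.0076] lat -0.0001
[ 0.4344 -0.1664] [ 0.4585 -0.1723] yaw -0.238 w 0.0539 [-0.0578 -0.0079] lat -0.0038
[ 0.5556 -0.3076] [ 0.5804 -0.3186] yaw -0.42 w 0.0551 [-0.0601 -0.0103] lat -0.003
[ 0.5407 -0.4091] [ 0.5663 -0.4101] yaw -0.039 w 0.0565 [-0.0586 -0.0092] lat -0.0003
[ 0.4325 -0.3974] [ 0.4523 -0.3875] yaw 0.465 w 0.0577 [-0.0551 -0.0059] lat 0.0023
```

Create go.py:
```python
import sys; from h import *; from rig import robot, imaging
RX,RY,RA=.5116,.2657,-.125
def seat(i):
    y=[-.058,0,.058,-.029,.029,0][i]; z=[.039]*3+[.0845]*2+[.130]; 
    return RX-y*np.sin(RA),RY+y*np.cos(RA),z[i]-.0187
def show(x,y,z,axis):
    o=robot.get_obs(); d,t,h=goto(o,x,y,z,axis+np.pi/2)
    # turn applied first, then shift in turned axes
    r=R.from_quat(o["tool_rot"])*R.from_euler("z",t); d2=r.inv().apply(np.array([x,y,z])-o["position"])
    print("t",round(o["time"],2),"pos",o["position"].round(4),"w",o["grip_width"].__round__(4),"gf",round(o["grip_force"],1),"F",o["ft_force"].round(1))
    print("TURN",t,"then SHIFT",d2.round(4),"no-turn shift",d)
```

Run:
```python
from go import *; import glob
c=imaging.camera("top"); s=imaging.camera("scene")
P=np.array([unproj(c,(X+.5)/6-.5+130,(Y+.5)/6-.5+200,.010)[:2] for X,Y in[(92,88),(480,140),(462,288),(68,238)]])
print(P.round(4),P.mean(0).round(4),[np.arctan2(*(d*[1,-1])[::-1]).round(3) for d in (P[0]-P[3],P[1]-P[2])],np.arctan2(-(P[0]-P[1])[0],(P[0]-P[1])[1]),np.arctan2(-(P[3]-P[2])[0],(P[3]-P[2])[1]))
def tri(a,b):
    f=lambda p:np.r_[(proj(c,[p])-a)[0],(proj(s,[p])-b)[0]]
    from scipy.optimize import least_squares
    r=least_squares(f,[.6,.3,.1]); print(r.x.round(3),r.fun.round(1))
tri((128,185),(401,243)); tri((144,192),(392,272)); tri((451,279),(197,133)); tri((101,266),(443,224))
show(.4474,.0289,.15,-.02)
```

```text
[[0.5617 0.3594]
 [0.5377 0.1598]
 [0.4624 0.167 ]
 [0.485  0.3688]] [0.5117 0.2638] [np.float64(0.121), np.float64(0.095)] -0.11958000159665985 -0.11128201014498813
[0.629 0.361 0.179] [ 0.5 -0.1  0.6 -0. ]
[0.63  0.363 0.014] [ 0.3 -0.1  0.3 -0. ]
[ 0.382 -0.547  0.085] [ 0.2 -0.1  0.4  0.1]
[0.404 0.466 0.073] [-0.2  0.1 -0.3  0. ]
t 0.35 pos [ 0.257  -0.5695  0.2223] w 0.0869 gf 0.0 F [-0.2 -0.1 -0.1]
TURN -1.127 then SHIFT [0.6021 0.1784 0.0726] no-turn shift [ 0.4196 -0.4672  0.0726]
```

```bash
sed -i 's/RX,RY,RA=.*/RX,RY,RA=.5117,.265,-.118/' go.py
```

Call:
nudge_tcp:
  moves:
    - {"turn":-0.125}
    - {"turn":-0.125}
    - {"turn":-0.125}
    - {"turn":-0.125}
    - {"turn":-0.125}
    - {"turn":-0.125}
    - {"turn":-0.125}
    - {"turn":-0.125}
    - {"turn":-0.125}
    - {"pos":[0.0376,0.011,0]}
    - {"pos":[0.0376,0.011,0]}
    - {"pos":[0.0376,0.011,0]}
    - {"pos":[0.0376,0.011,0]}
    - {"pos":[0.0376,0.011,0]}
    - {"pos":[0.0376,0.011,0]}
    - {"pos":[0.0376,0.011,0]}
    - {"pos":[0.0376,0.011,0]}
    - {"pos":[0.0376,0.011,0]}
    - {"pos":[0.0376,0.011,0]}
  finger_gap: 0.087
  clamp_n: 25

```text
time: 1.93
position: [0.3755, -0.1945, 0.2228]
tool_rot: [0.715, 0.699, 0.0, 0.0]
ft_force: [0.5, 0.4, 0.5]
grip_width: 0.0869
grip_force: 0.0
```

Call:
nudge_tcp:
  moves:
    - {"pos":[0.0376,0.011,0]}
    - {"pos":[0.0376,0.011,0]}
    - {"pos":[0.0376,0.011,0.02]}
    - {"pos":[0.0376,0.011,0.02]}
    - {"pos":[0.0376,0.011,0.02]}
    - {"pos":[0.0376,0.011,0.02]}
    - {}
    - {}

```text
time: 2.6
position: [0.4433, 0.0219, 0.1459]
tool_rot: [0.713, 0.701, -0.001, -0.001]
ft_force: [-0.3, 0.2, 0.5]
grip_width: 0.0871
grip_force: 0.0
```

```bash
python3 -c "
from go import *
show(.4474,.0289,.009,-.02)"
```

```text
t 2.6 pos [0.4433 0.0219 0.1459] w 0.0871 gf 0.0 F [-0.3  0.2  0.5]
TURN 0.0032 then SHIFT [0.0071 0.0043 0.1369] no-turn shift [0.007  0.0043 0.1369]
```

Call:
nudge_tcp:
  moves:
    - {"pos":[0.007,0.0043,0.02]}
    - {"pos":[0,0,0.039]}
    - {"pos":[0,0,0.039]}
    - {"pos":[0,0,0.028]}
    - {"pos":[0,0,0.011]}
    - {}

```text
time: 3.1
position: [0.4474, 0.0254, 0.0081]
tool_rot: [0.716, 0.698, -0.001, -0.001]
ft_force: [-0.4, -0.8, 0.4]
grip_width: 0.0868
grip_force: 0.0
```

Call:
nudge_tcp:
  moves:
    - {}
    - {}
    - {}
    - {}
    - {}
    - {}
  finger_gap: 0.05
  clamp_n: 25

```text
time: 3.6
position: [0.449, 0.0266, 0.011]
tool_rot: [0.715, 0.699, 0.001, 0.001]
ft_force: [0.1, -2.0, 7.4]
grip_width: 0.0662
grip_force: 24.8
```

```bash
python3 -c "
from go import *
show(*seat(0),RA)"
```

```text
t 3.6 pos [0.449  0.0266 0.011 ] w 0.0662 gf 24.8 F [ 0.1 -2.   7.4]
TURN 0.0964 then SHIFT [ 0.1861  0.0342 -0.0093] no-turn shift [ 0.182   0.0519 -0.0093]
```

Call:
nudge_tcp:
  moves:
    - {"pos":[0,0,-0.02]}
    - {"pos":[0,0,-0.04]}
    - {"pos":[0,0,-0.04],"turn":0.096}
    - {"pos":[0.0186,0.0034,0]}
    - {"pos":[0.0372,0.0068,0]}
    - {"pos":[0.0372,0.0068,0]}
    - {"pos":[0.0372,0.0068,0]}
    - {"pos":[0.0372,0.0068,0]}
    - {"pos":[0.0186,0.0034,0]}
    - {}
    - {}

```text
time: 4.52
position: [0.5032, 0.2086, 0.1098]
tool_rot: [0.747, 0.665, -0.0, 0.0]
ft_force: [-0.7, -0.4, -1.2]
grip_width: 0.0663
grip_force: 24.8
```

```bash
python3 -c "
from go import *
show(*seat(0),RA)"
```

```text
t 4.52 pos [0.5032 0.2086 0.1098] w 0.0663 gf 24.8 F [-0.7 -0.4 -1.2]
TURN 0.003 then SHIFT [-0.001   0.0018  0.0895] no-turn shift [-0.001   0.0018  0.0895]
```

Call:
nudge_tcp:
  moves:
    - {"pos":[-0.001,0.0018,0.035]}
    - {"pos":[0,0,0.035]}
    - {"pos":[0,0,0.012]}
    - {"pos":[0,0,0.004]}
    - {}

```text
time: 4.93
position: [0.5037, 0.2049, 0.0235]
tool_rot: [0.748, 0.664, -0.002, -0.001]
ft_force: [0.6, -0.2, -2.2]
grip_width: 0.0661
grip_force: 24.9
```

Call:
nudge_tcp:
  moves:
    - {}
    - {}
    - {}
    - {}
  finger_gap: 0.087

```text
time: 5.27
position: [0.5059, 0.2061, 0.0243]
tool_rot: [0.748, 0.664, 0.0, 0.0]
ft_force: [-0.1, -0.6, 0.4]
grip_width: 0.083
grip_force: 0.0
```

```bash
python3 -c "
from go import *
show(.4438,-.0675,.15,.39)"
```

```text
t 5.27 pos [0.5059 0.2061 0.0243] w 0.083 gf 0.0 F [-0.1 -0.6  0.4]
TURN -0.5086 then SHIFT [-0.2295 -0.1613 -0.1258] no-turn shift [-0.279  -0.0292 -0.1258]
```

Call:
nudge_tcp:
  moves:
    - {"pos":[0,0,-0.026]}
    - {"pos":[0,0,-0.04]}
    - {"pos":[0,0,-0.04]}
    - {"pos":[0,0,-0.02],"turn":-0.105}
    - {"turn":-0.125}
    - {"turn":-0.125}
    - {"turn":-0.125}
    - {"turn":-0.028}
    - {"pos":[-0.0287,-0.0202,0]}
    - {"pos":[-0.0287,-0.0202,0]}
    - {"pos":[-0.0287,-0.0202,0]}
    - {"pos":[-0.0287,-0.0202,0]}
    - {"pos":[-0.0287,-0.0202,0]}
    - {"pos":[-0.0287,-0.0202,0]}
    - {"pos":[-0.0287,-0.0202,0]}
    - {"pos":[-0.0287,-0.0202,0]}
    - {}
    - {}
  finger_gap: 0.087

```text
time: 6.77
position: [0.4433, -0.0691, 0.1501]
tool_rot: [0.559, 0.829, 0.0, 0.0]
ft_force: [0.2, 0.1, 0.6]
grip_width: 0.0873
grip_force: 0.0
```

```bash
python3 -c "
from go import *; from tins import *
show(.4438,-.0675,.009,.39)"
```

```text
t 6.77 pos [ 0.4433 -0.0691  0.1501] w 0.0873 gf 0.0 F [0.2 0.1 0.6]
TURN -0.0047 then SHIFT [0.0014 0.001  0.1411] no-turn shift [0.0014 0.001  0.1411]
```

Call:
nudge_tcp:
  moves:
    - {"pos":[0.0014,0.001,0.04]}
    - {"pos":[0,0,0.04]}
    - {"pos":[0,0,0.04]}
    - {"pos":[0,0,0.015]}
    - {"pos":[0,0,0.006]}
    - {}

```text
time: 7.27
position: [0.4431, -0.0643, 0.0076]
tool_rot: [0.556, 0.831, -0.0, -0.002]
ft_force: [0.7, -0.7, 0.5]
grip_width: 0.0866
grip_force: 0.0
```

Call:
nudge_tcp:
  moves:
    - {}
    - {}
    - {}
    - {}
    - {}
    - {"pos":[0,0,-0.02]}
    - {"pos":[0,0,-0.04]}
    - {"pos":[0,0,-0.04]}
    - {"pos":[0,0,-0.04]}
    - {}
    - {}
  finger_gap: 0.05
  clamp_n: 25

```text
time: 8.18
position: [0.4451, -0.0663, 0.1511]
tool_rot: [0.557, 0.831, 0.001, 0.003]
ft_force: [0.1, 0.3, -1.9]
grip_width: 0.0658
grip_force: 25.0
```

```bash
python3 -c "
from go import *
show(*seat(1),RA)"
```

```text
t 8.18 pos [ 0.4451 -0.0663  0.1511] w 0.0658 gf 25.0 F [ 0.1  0.3 -1.9]
TURN 0.5079 then SHIFT [0.337  0.0263 0.1304] no-turn shift [0.2817 0.1869 0.1304]
```

Call:
nudge_tcp:
  moves:
    - {"turn":0.1016}
    - {"turn":0.1016}
    - {"turn":0.1016}
    - {"turn":0.1016}
    - {"turn":0.1016}
    - {"pos":[0.0337,0.0026,0]}
    - {"pos":[0.0337,0.0026,0]}
    - {"pos":[0.0337,0.0026,0]}
    - {"pos":[0.0337,0.0026,0]}
    - {"pos":[0.0337,0.0026,0]}
    - {"pos":[0.0337,0.0026,0]}
    - {"pos":[0.0337,0.0026,0]}
    - {"pos":[0.0337,0.0026,0]}
    - {"pos":[0.0337,0.0026,0]}
    - {"pos":[0.0337,0.0026,0]}
    - {"pos":[0,0,0.03]}
    - {"pos":[0,0,0.03]}
    - {}
    - {}

```text
time: 9.77
position: [0.506, 0.265, 0.0854]
tool_rot: [0.748, 0.664, -0.004, -0.002]
ft_force: [0.4, 0.4, -0.8]
grip_width: 0.0662
grip_force: 25.0
```

```bash
python3 -c "
from go import *
show(*seat(1),RA)"
```

```text
t 9.77 pos [0.506  0.265  0.0854] w 0.0662 gf 25.0 F [ 0.4  0.4 -0.8]
TURN 0.0001 then SHIFT [0.0009 0.0063 0.065 ] no-turn shift [0.0009 0.0063 0.065 ]
```

Call:
nudge_tcp:
  moves:
    - {"pos":[0.0005,0.005,0.02]}
    - {"pos":[0,0,0.02]}
    - {}
    - {}

```text
time: 10.1
position: [0.5139, 0.2651, 0.049]
tool_rot: [0.748, 0.664, -0.001, -0.0]
ft_force: [0.3, -0.9, -1.5]
grip_width: 0.0658
grip_force: 25.0
```

```bash
python3 -c "
from go import *
show(*seat(1),RA)"
```

```text
t 10.1 pos [0.5139 0.2651 0.049 ] w 0.0658 gf 25.0 F [ 0.3 -0.9 -1.5]
TURN -0.001 then SHIFT [-0.0004 -0.0021  0.0287] no-turn shift [-0.0004 -0.0021  0.0287]
```

Run:
```python
import re
s=open('go.py').read()
s=s.replace("""    o=robot.get_obs(); d,""","""    L=[dict(robot.get_obs())]
    for _ in range(4): imaging.camera("top"); L.append(dict(robot.get_obs()))
    o=L[-1]; P=np.array([a["position"] for a in L]); o["position"]=P.mean(0); o["tool_rot"]=R.from_quat([a["tool_rot"] for a in L]).mean().as_quat(); print("sd",P.std(0).round(4))
    d,""")
open('go.py','w').write(s)
```

```bash
python3 -c "
from go import *
show(*seat(1),RA)"
```

```text
sd [0.0005 0.0003 0.0006]
t 10.3 pos [0.5148 0.2656 0.05  ] w 0.066 gf 25.0 F [-0.1 -0.4 -1.3]
TURN -0.0007 then SHIFT [-0.001  -0.0031  0.0297] no-turn shift [-0.001  -0.0031  0.0297]
```

```bash
sed -i 's/range(4)/range(2)/' go.py
```

Call:
nudge_tcp:
  moves:
    - {"pos":[-0.001,-0.003,0.012]}
    - {"pos":[0,0,0.01]}
    - {"pos":[0,0,0.005]}
    - {}
    - {}
    - {}

```text
time: 10.8
position: [0.5115, 0.2657, 0.022]
tool_rot: [0.748, 0.664, 0.001, -0.0]
ft_force: [-0.1, 2.7, -0.3]
grip_width: 0.0658
grip_force: 25.0
```

Call:
nudge_tcp:
  moves:
    - {}
    - {}
    - {}
    - {}
  finger_gap: 0.087

```text
time: 11.13
position: [0.5112, 0.2649, 0.0219]
tool_rot: [0.748, 0.664, -0.0, 0.0]
ft_force: [-0.1, 0.1, -0.1]
grip_width: 0.0835
grip_force: 0.0
```

```bash
python3 -c "
from go import *
show(*seat(1),RA)
show(.4344,-.1690,.15,-.18)"
```

```text
sd [0. 0. 0.]
t 11.23 pos [0.5112 0.2649 0.0219] w 0.0855 gf 0.0 F [ 0.2 -0.5  0.8]
TURN -0.0 then SHIFT [0.0001 0.0005 0.0016] no-turn shift [0.0001 0.0005 0.0016]
sd [0. 0. 0.]
t 11.33 pos [0.5112 0.265  0.0218] w 0.0863 gf 0.0 F [-0.8  0.5  0.7]
TURN 0.062 then SHIFT [-0.4408  0.0022 -0.1281] no-turn shift [-0.4401 -0.0251 -0.1281]
```

Call:
nudge_tcp:
  moves:
    - {"pos":[0,0,-0.026]}
    - {"pos":[0,0,-0.04]}
    - {"pos":[0,0,-0.04]}
    - {"pos":[0,0,-0.02],"turn":0.062}
    - {"pos":[-0.02,0,0]}
    - {"pos":[-0.038,0,0]}
    - {"pos":[-0.038,0,0]}
    - {"pos":[-0.038,0,0]}
    - {"pos":[-0.038,0,0]}
    - {"pos":[-0.038,0,0]}
    - {"pos":[-0.038,0.001,0]}
    - {"pos":[-0.038,0.001,0]}
    - {"pos":[-0.038,0,0]}
    - {"pos":[-0.038,0,0]}
    - {"pos":[-0.038,0,0]}
    - {"pos":[-0.038,0,0]}
    - {"pos":[-0.0026,0,0]}
    - {}
    - {}
    - {}

```text
time: 13.0
position: [0.4338, -0.1673, 0.1477]
tool_rot: [0.767, 0.641, -0.0, -0.001]
ft_force: [1.1, 0.5, 0.4]
grip_width: 0.0868
grip_force: 0.0
```

```bash
python3 -c "
from go import *
show(.4342,-.168,.009,-.18)"
```

```text
sd [0.0001 0.0001 0.    ]
t 13.1 pos [ 0.434  -0.1671  0.1477] w 0.0868 gf 0.0 F [ 0.1 -0.5 -0.1]
TURN 0.0018 then SHIFT [-0.0009  0.0005  0.1387] no-turn shift [-0.0009  0.0005  0.1387]
```

Call:
nudge_tcp:
  moves:
    - {"pos":[-0.001,0,0.04]}
    - {"pos":[0,0,0.04]}
    - {"pos":[0,0,0.035]}
    - {"pos":[0,0,0.016]}
    - {"pos":[0,0,0.007]}
    - {}
    - {}

```text
time: 13.68
position: [0.4345, -0.1691, 0.0101]
tool_rot: [0.767, 0.641, 0.0, 0.0]
ft_force: [0.5, -0.2, 0.6]
grip_width: 0.0872
grip_force: 0.0
```

Call:
nudge_tcp:
  moves:
    - {}
    - {}
    - {}
    - {}
    - {}
    - {"pos":[0,0,-0.02]}
    - {"pos":[0,0,-0.04]}
    - {"pos":[0,0,-0.04]}
    - {"pos":[0,0,-0.04]}
    - {}
    - {}
    - {}
  finger_gap: 0.05
  clamp_n: 25

```text
time: 14.68
position: [0.4333, -0.1691, 0.1494]
tool_rot: [0.768, 0.641, -0.0, -0.001]
ft_force: [-1.3, 0.3, -2.0]
grip_width: 0.0668
grip_force: 24.5
```

```bash
python3 -c "
from go import *
show(*seat(2),RA)"
```

```text
sd [0.0003 0.0002 0.0005]
t 14.78 pos [ 0.4329 -0.1689  0.1487] w 0.0669 gf 24.5 F [-0.8 -0.3 -1.9]
TURN -0.0621 then SHIFT [0.498  0.0275 0.129 ] no-turn shift [ 0.4987 -0.0035  0.129 ]
```

Call:
nudge_tcp:
  moves:
    - {"pos":[0.0178,0,0],"turn":-0.062}
    - {"pos":[0.036,0.0019,0]}
    - {"pos":[0.036,0.0019,0]}
    - {"pos":[0.036,0.0019,0]}
    - {"pos":[0.036,0.0019,0]}
    - {"pos":[0.036,0.0019,0]}
    - {"pos":[0.036,0.0019,0]}
    - {"pos":[0.036,0.0019,0]}
    - {"pos":[0.036,0.0019,0]}
    - {"pos":[0.036,0.0019,0]}
    - {"pos":[0.036,0.0019,0]}
    - {"pos":[0.036,0.0019,0]}
    - {"pos":[0.036,0.0019,0]}
    - {"pos":[0.036,0.0019,0]}
    - {"pos":[0.0122,0,0]}
    - {}
    - {}
    - {}

```text
time: 16.28
position: [0.517, 0.3202, 0.1481]
tool_rot: [0.748, 0.664, -0.002, -0.0]
ft_force: [-0.5, -0.7, -1.8]
grip_width: 0.0671
grip_force: 24.5
```

```bash
python3 -c "
from go import *
show(*seat(2),RA)
import cv2
a=imaging.camera('scene')['img'][150:320,300:500,::-1]; cv2.imwrite('pics/s1.png',cv2.resize(a,None,fx=3.5,fy=3.5,interpolation=cv2.INTER_CUBIC))"
```

```text
sd [0.0003 0.0001 0.0004]
t 16.38 pos [0.5174 0.32   0.1485] w 0.0668 gf 24.5 F [-0.5  0.2 -0.5]
TURN -0.0012 then SHIFT [0.0029 0.0012 0.1282] no-turn shift [0.0029 0.0012 0.1282]
```

View pics/s1.png

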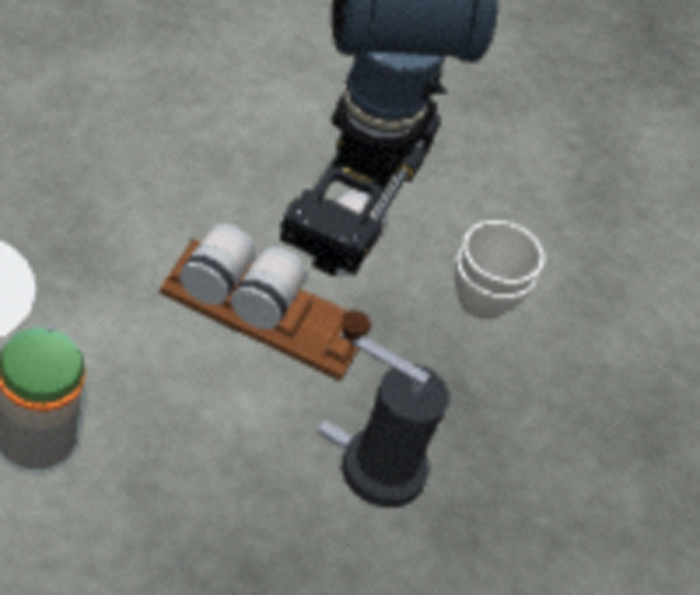

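```bash
python3 -c "
from go import *
s=imaging.camera('scene')
for p in [(345,272),(290,232),(375,245)]:
  for z in (.14,.17,.22): print(p,z,unproj(s,300+p[0]/3.5,150+p[1]/3.5,z).round(3))
t=imaging.camera('top')
import cv2; a=t['img'][150:290,90:260,::-1]; cv2.imwrite('pics/t1.png',cv2.resize(a,None,fx=4.2,fy=4.2,interpolation=cv2.INTER_CUBIC))"
```

```text
(345, 272) 0.14 [0.543 0.334 0.14 ]
(345, 272) 0.17 [0.568 0.335 0.17 ]
(345, 272) 0.22 [0.61  0.338 0.22 ]
(290, 232) 0.14 [0.519 0.272 0.14 ]
(290, 232) 0.17 [0.544 0.275 0.17 ]
(290, 232) 0.22 [0.587 0.28  0.22 ]
(375, 245) 0.14 [0.499 0.351 0.14 ]
(375, 245) 0.17 [0.525 0.352 0.17 ]
(375, 245) 0.22 [0.568 0.353 0.22 ]
```

View pics/t1.png

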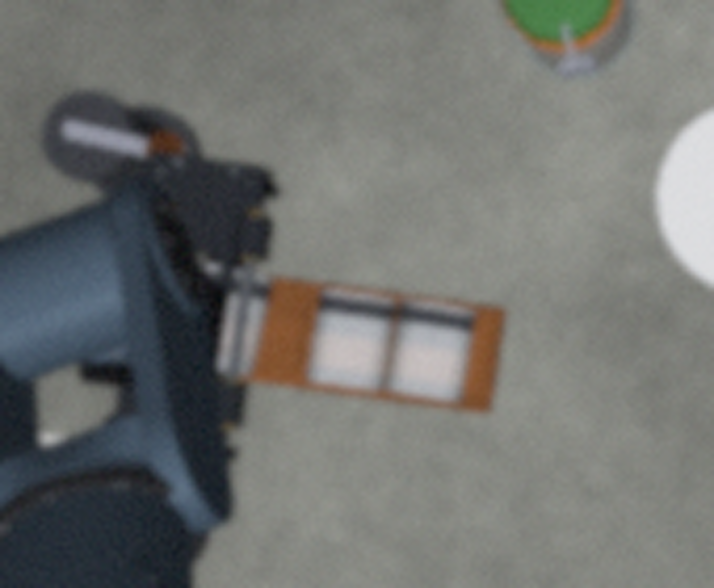

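Call:
nudge_tcp:
  moves:
    - {"pos":[0.0025,-0.003,0.02]}
    - {"pos":[0,0,0.02]}
    - {"pos":[0,0,0.02]}
    - {"pos":[0,0,0.02]}
    - {}
    - {}

```text
time: 17.03
position: [0.515, 0.3238, 0.0691]
tool_rot: [0.748, 0.664, -0.001, -0.0]
ft_force: [0.3, -0.4, -1.6]
grip_width: 0.0668
grip_force: 24.5
```

Call:
nudge_tcp:
  moves:
    - {"pos":[0,0,0.02]}
    - {"pos":[0,0,0.015]}
    - {"pos":[0,0,0.01]}
    - {}
    - {}
    - {}

```text
time: 17.53
position: [0.5163, 0.325, 0.0259]
tool_rot: [0.748, 0.664, 0.001, 0.0]
ft_force: [0.5, 0.6, -1.0]
grip_width: 0.0662
grip_force: 24.9
```

```bash
python3 -c "
from go import *
show(*seat(2),RA)"
```

```text
sd [0.0001 0.     0.0001]
t 17.63 pos [0.5163 0.325  0.0258] w 0.0661 gf 24.9 F [ 0.   0.5 -0.8]
TURN -0.0002 then SHIFT [-0.0022  0.0025  0.0055] no-turn shift [-0.0022  0.0025  0.0055]
```

Call:
nudge_tcp:
  moves:
    - {"pos":[-0.002,0.001,0.004]}
    - {}
    - {}
    - {}

```text
time: 17.97
position: [0.5171, 0.3221, 0.0222]
tool_rot: [0.747, 0.664, 0.0, 0.001]
ft_force: [-0.6, -3.3, 6.1]
grip_width: 0.0664
grip_force: 25.0
```

Call:
nudge_tcp:
  moves:
    - {}
    - {}
    - {}
    - {}
  finger_gap: 0.085

```text
time: 18.3
position: [0.5164, 0.3227, 0.0207]
tool_rot: [0.748, 0.664, 0.0, -0.0]
ft_force: [0.1, -0.2, 0.5]
grip_width: 0.0819
grip_force: 0.0
```

```bash
python3 -c "
from go import *
show(*seat(2),RA)
show(.5556,-.3085,.15,-.37)"
```

```text
sd [0. 0. 0.]
t 18.4 pos [0.5164 0.3227 0.0207] w 0.0841 gf 0.0 F [-0.8 -0.1 -0.9]
TURN 0.0 then SHIFT [0.0001 0.0022 0.0004] no-turn shift [0.0001 0.0022 0.0004]
sd [0. 0. 0.]
t 18.5 pos [0.5163 0.3227 0.0206] w 0.0849 gf 0.0 F [-0.3  0.6 -0.1]
TURN 0.2521 then SHIFT [-0.5742  0.2649 -0.1294] no-turn shift [-0.6221  0.1133 -0.1294]
```

Call:
nudge_tcp:
  moves:
    - {"pos":[0,0,-0.02]}
    - {"pos":[0,0,-0.036]}
    - {"pos":[0,0,-0.036]}
    - {"pos":[0,0,-0.036]}
    - {"turn":0.125}
    - {"turn":0.125}
    - {"pos":[-0.0338,0.0156,0]}
    - {"pos":[-0.0338,0.0156,0]}
    - {"pos":[-0.0338,0.0156,0]}
    - {"pos":[-0.0338,0.0156,0]}
    - {"pos":[-0.0338,0.0156,0]}
    - {"pos":[-0.0338,0.0156,0]}
    - {"pos":[-0.0338,0.0156,0]}
    - {"pos":[-0.0338,0.0156,0]}
    - {"pos":[-0.0338,0.0156,0]}
    - {"pos":[-0.0338,0.0156,0]}
  finger_gap: 0.087

```text
time: 19.83
position: [0.5401, -0.0507, 0.1488]
tool_rot: [0.825, 0.566, 0.0, -0.0]
ft_force: [0.5, 0.4, 0.7]
grip_width: 0.0868
grip_force: 0.0
```

Call:
nudge_tcp:
  moves:
    - {"pos":[-0.0338,0.0156,0]}
    - {"pos":[-0.0338,0.0156,0]}
    - {"pos":[-0.0338,0.0156,0]}
    - {"pos":[-0.0338,0.0156,0]}
    - {"pos":[-0.0338,0.0156,0]}
    - {"pos":[-0.0338,0.0156,0]}
    - {"pos":[-0.0338,0.0156,0]}
    - {}
    - {}
    - {}

```text
time: 20.67
position: [0.5565, -0.3084, 0.1482]
tool_rot: [0.825, 0.566, -0.0, -0.001]
ft_force: [0.5, 0.2, 0.0]
grip_width: 0.087
grip_force: 0.0
```

```bash
python3 -c "
from go import *
show(.5553,-.3086,.009,-.37)"
```

```text
sd [0.0001 0.0005 0.0001]
t 20.77 pos [ 0.5566 -0.3078  0.1483] w 0.0869 gf 0.0 F [-0.   1.   0.3]
TURN 0.0023 then SHIFT [-0.0014 -0.0006  0.1393] no-turn shift [-0.0014 -0.0006  0.1393]
```

Call:
nudge_tcp:
  moves:
    - {"pos":[-0.001,0,0.04]}
    - {"pos":[0,0,0.04]}
    - {"pos":[0,0,0.035]}
    - {"pos":[0,0,0.016]}
    - {"pos":[0,0,0.007]}
    - {}
    - {}

```text
time: 21.35
position: [0.5575, -0.3094, 0.0115]
tool_rot: [0.824, 0.566, 0.0, 0.0]
ft_force: [1.1, -0.3, -0.0]
grip_width: 0.0866
grip_force: 0.0
```

Call:
nudge_tcp:
  moves:
    - {}
    - {}
    - {}
    - {}
    - {}
    - {"pos":[0,0,-0.02]}
    - {"pos":[0,0,-0.04]}
    - {"pos":[0,0,-0.04]}
    - {"pos":[0,0,-0.04]}
    - {"pos":[0,0,-0.03]}
    - {}
    - {}
    - {}
  finger_gap: 0.05
  clamp_n: 25

```text
time: 22.43
position: [0.5558, -0.3092, 0.1798]
tool_rot: [0.825, 0.566, -0.0, -0.001]
ft_force: [0.1, 0.6, -1.5]
grip_width: 0.0671
grip_force: 24.2
```

```bash
python3 -c "
from go import *
show(*seat(3),RA)"
```

```text
sd [0.0002 0.0002 0.0006]
t 22.53 pos [ 0.5555 -0.309   0.179 ] w 0.0671 gf 24.2 F [-0.1 -0.7 -2.1]
TURN -0.2501 then SHIFT [ 0.5356 -0.1107  0.1147] no-turn shift [ 0.4915 -0.2398  0.1147]
```

Call:
nudge_tcp:
  moves:
    - {"turn":-0.125}
    - {"turn":-0.125}
    - {"pos":[0.0357,-0.0074,0]}
    - {"pos":[0.0357,-0.0074,0]}
    - {"pos":[0.0357,-0.0074,0]}
    - {"pos":[0.0357,-0.0074,0]}
    - {"pos":[0.0357,-0.0074,0]}
    - {"pos":[0.0357,-0.0074,0]}
    - {"pos":[0.0357,-0.0074,0]}
    - {"pos":[0.0357,-0.0074,0]}
    - {"pos":[0.0357,-0.0074,0]}
    - {"pos":[0.0357,-0.0074,0]}
    - {"pos":[0.0357,-0.0074,0]}
    - {"pos":[0.0357,-0.0074,0]}
    - {"pos":[0.0357,-0.0074,0]}
    - {"pos":[0.0357,-0.0074,0]}
    - {"pos":[0.0357,-0.0074,0]}
    - {}
    - {}
    - {}

```text
time: 24.2
position: [0.5086, 0.2345, 0.1793]
tool_rot: [0.747, 0.665, -0.002, -0.001]
ft_force: [0.5, -0.8, -0.8]
grip_width: 0.067
grip_force: 24.2
```

Call:
nudge_tcp:
  moves:
    - {"pos":[0,0,0.03]}
    - {"pos":[0,0,0.03]}
    - {"pos":[0,0,0.02]}
    - {}
    - {}
    - {}

```text
time: 24.7
position: [0.5107, 0.2341, 0.1015]
tool_rot: [0.748, 0.664, 0.001, 0.0]
ft_force: [-0.5, -0.2, -2.0]
grip_width: 0.0675
grip_force: 24.2
```

```bash
python3 -c "
from go import *
show(*seat(3),RA)"
```

```text
sd [0.0002 0.0002 0.0003]
t 24.8 pos [0.5109 0.2344 0.1019] w 0.0676 gf 24.2 F [ 0.2 -0.5 -2. ]
TURN -0.0013 then SHIFT [ 0.0015 -0.0029  0.0361] no-turn shift [ 0.0015 -0.0029  0.0361]
```

Call:
nudge_tcp:
  moves:
    - {"pos":[0.0015,-0.003,0.014]}
    - {"pos":[0,0,0.01]}
    - {"pos":[0,0,0.006]}
    - {"pos":[0,0,0.003]}
    - {}
    - {}
    - {}

```text
time: 25.38
position: [0.508, 0.2365, 0.0692]
tool_rot: [0.747, 0.664, 0.001, 0.001]
ft_force: [0.0, -2.7, 5.1]
grip_width: 0.0656
grip_force: 24.9
```

```bash
python3 -c "
from go import *
show(*seat(3),RA)"
```

```text
sd [0. 0. 0.]
t 25.48 pos [0.508  0.2365 0.0692] w 0.0657 gf 24.9 F [-0.2 -2.3  5.5]
TURN 0.0006 then SHIFT [-0.0003  0.0003  0.0034] no-turn shift [-0.0003  0.0003  0.0034]
```

Call:
nudge_tcp:
  moves:
    - {}
    - {}
    - {}
    - {}
    - {"pos":[0,0,-0.02]}
    - {"pos":[0,0,-0.04]}
    - {"pos":[0,0,-0.03]}
    - {}
    - {}
  finger_gap: 0.087

```text
time: 26.23
position: [0.508, 0.2372, 0.1596]
tool_rot: [0.747, 0.664, 0.002, 0.001]
ft_force: [0.4, -0.6, -0.9]
grip_width: 0.0871
grip_force: 0.0
```

```bash
python3 -c "
from go import *
show(.5407,-.4095,.15,-.035)
import cv2
a=imaging.camera('scene')['img'][150:320,300:500,::-1]; cv2.imwrite('pics/s2.png',cv2.resize(a,None,fx=3.5,fy=3.5,interpolation=cv2.INTER_CUBIC))"
```

```text
sd [0.0009 0.0003 0.0011]
t 26.33 pos [0.5068 0.2369 0.1582] w 0.0868 gf 0.0 F [ 0.5 -0.1 -0.4]
TURN -0.0828 then SHIFT [-0.6448  0.0565  0.0081] no-turn shift [-0.6379  0.1096  0.0081]
```

View pics/s2.png

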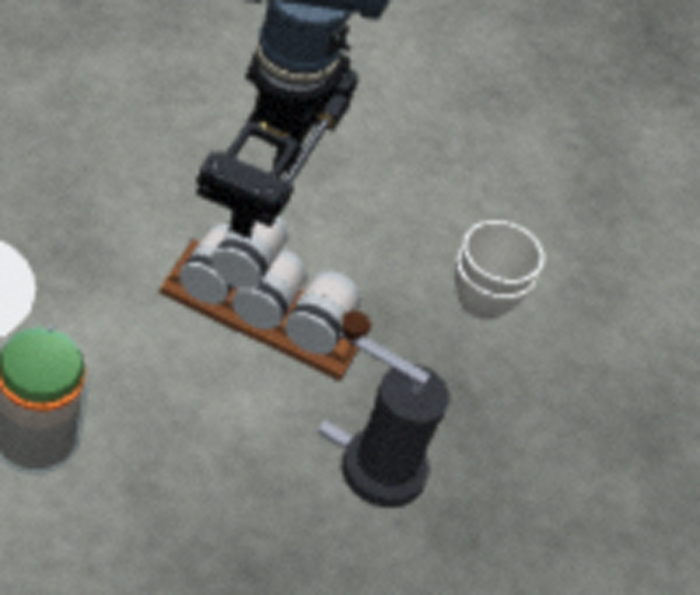

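Call:
nudge_tcp:
  moves:
    - {"turn":-0.083}
    - {"pos":[-0.02,0.0018,0]}
    - {"pos":[-0.0379,0.0033,0]}
    - {"pos":[-0.0379,0.0033,0]}
    - {"pos":[-0.0379,0.0033,0]}
    - {"pos":[-0.0379,0.0033,0]}
    - {"pos":[-0.0379,0.0033,0]}
    - {"pos":[-0.0379,0.0033,0]}
    - {"pos":[-0.0379,0.0033,0]}
    - {"pos":[-0.0379,0.0033,0]}
    - {"pos":[-0.0379,0.0033,0]}
    - {"pos":[-0.0379,0.0033,0]}
    - {"pos":[-0.0379,0.0033,0]}
    - {"pos":[-0.0379,0.0033,0]}
    - {"pos":[-0.0379,0.0033,0]}
    - {"pos":[-0.0379,0.0033,0]}
    - {"pos":[-0.0379,0.0033,0]}
    - {"pos":[-0.0379,0.0033,0]}
    - {"pos":[-0.0188,0.0015,0]}

```text
time: 27.97
position: [0.5394, -0.4147, 0.1554]
tool_rot: [0.72, 0.694, -0.001, -0.0]
ft_force: [-0.4, -0.3, -0.6]
grip_width: 0.0872
grip_force: 0.0
```

Call:
nudge_tcp:
  moves:
    - {}
    - {}
    - {}

```text
time: 28.22
position: [0.5393, -0.4082, 0.1558]
tool_rot: [0.719, 0.695, 0.0, -0.002]
ft_force: [1.0, 0.7, 0.1]
grip_width: 0.0871
grip_force: 0.0
```

```bash
python3 -c "
from go import *
show(.5407,-.4095,.009,-.035)"
```

```text
sd [0.0003 0.0002 0.0004]
t 28.32 pos [ 0.5396 -0.408   0.1563] w 0.0869 gf 0.0 F [ 0.1 -0.1  0.2]
TURN 0.0008 then SHIFT [-0.002   0.0015  0.1473] no-turn shift [-0.002   0.0015  0.1473]
```

Call:
nudge_tcp:
  moves:
    - {"pos":[-0.002,0.0015,0.04]}
    - {"pos":[0,0,0.04]}
    - {"pos":[0,0,0.04]}
    - {"pos":[0,0,0.019]}
    - {"pos":[0,0,0.007]}
    - {}
    - {}

```text
time: 28.9
position: [0.5426, -0.4118, 0.0127]
tool_rot: [0.719, 0.695, 0.0, 0.001]
ft_force: [0.8, 0.1, 0.6]
grip_width: 0.0869
grip_force: 0.0
```

Call:
nudge_tcp:
  moves:
    - {}
    - {}
    - {}
    - {}
    - {}
    - {"pos":[0,0,-0.02]}
    - {"pos":[0,0,-0.04]}
    - {"pos":[0,0,-0.04]}
    - {"pos":[0,0,-0.04]}
    - {"pos":[0,0,-0.03]}
    - {}
    - {}
    - {}
  finger_gap: 0.05
  clamp_n: 25

```text
time: 29.98
position: [0.5408, -0.4112, 0.1807]
tool_rot: [0.719, 0.695, 0.0, -0.001]
ft_force: [-0.3, 0.7, -2.3]
grip_width: 0.0661
grip_force: 24.8
```

```bash
python3 -c "
from go import *
show(*seat(4),RA)"
```

```text
sd [0.0002 0.0002 0.0006]
t 30.08 pos [ 0.5405 -0.4109  0.1798] w 0.0658 gf 24.8 F [-1.2 -0.1 -2.7]
TURN 0.0829 then SHIFT [ 0.6965 -0.1078  0.1162] no-turn shift [ 0.7031 -0.0498  0.1162]
```

Call:
nudge_tcp:
  moves:
    - {"turn":0.083}
    - {"pos":[0.0195,-0.003,0]}
    - {"pos":[0.0387,-0.006,0]}
    - {"pos":[0.0387,-0.006,0]}
    - {"pos":[0.0387,-0.006,0]}
    - {"pos":[0.0387,-0.006,0]}
    - {"pos":[0.0387,-0.006,0]}
    - {"pos":[0.0387,-0.006,0]}
    - {"pos":[0.0387,-0.006,0]}
    - {"pos":[0.0387,-0.006,0]}
    - {"pos":[0.0387,-0.006,0]}
    - {"pos":[0.0387,-0.006,0]}
    - {"pos":[0.0387,-0.006,0]}
    - {"pos":[0.0387,-0.006,0]}
    - {"pos":[0.0387,-0.006,0]}
    - {"pos":[0.0387,-0.006,0]}
    - {"pos":[0.0387,-0.006,0]}
    - {"pos":[0.0387,-0.006,0]}
    - {"pos":[0.0387,-0.006,0]}
    - {"pos":[0.0192,-0.003,0]}

```text
time: 31.75
position: [0.5147, 0.2965, 0.1798]
tool_rot: [0.747, 0.665, -0.001, -0.001]
ft_force: [0.8, -0.2, -0.5]
grip_width: 0.0657
grip_force: 24.8
```

Call:
nudge_tcp:
  moves:
    - {}
    - {}
    - {"pos":[0,0,0.03]}
    - {"pos":[0,0,0.03]}
    - {"pos":[0,0,0.02]}
    - {}
    - {}
    - {}

```text
time: 32.42
position: [0.5174, 0.2916, 0.1024]
tool_rot: [0.748, 0.664, 0.0, 0.0]
ft_force: [0.4, -0.4, -2.0]
grip_width: 0.0661
grip_force: 24.8
```

```bash
python3 -c "
from go import *
show(*seat(4),RA)"
```

```text
sd [0.0002 0.0003 0.0004]
t 32.52 pos [0.5176 0.292  0.1029] w 0.0657 gf 24.8 F [ 0.3  0.5 -2.2]
TURN -0.0011 then SHIFT [ 0.0015 -0.0028  0.0371] no-turn shift [ 0.0015 -0.0028  0.0371]
```

Call:
nudge_tcp:
  moves:
    - {"pos":[0.0015,-0.0035,0.014]}
    - {"pos":[0,0,0.01]}
    - {"pos":[0,0,0.006]}
    - {"pos":[0,0,0.003]}
    - {}
    - {}
    - {}

```text
time: 33.1
position: [0.5135, 0.2936, 0.0708]
tool_rot: [0.747, 0.664, -0.0, 0.001]
ft_force: [-2.5, -3.8, 9.7]
grip_width: 0.0656
grip_force: 25.0
```

```bash
python3 -c "
from go import *
show(*seat(4),RA)"
```

```text
sd [0. 0. 0.]
t 33.2 pos [0.5135 0.2936 0.0708] w 0.0657 gf 25.0 F [-1.4 -3.5 10.1]
TURN 0.0008 then SHIFT [0.0004 0.0015 0.005 ] no-turn shift [0.0004 0.0015 0.005 ]
```

Call:
nudge_tcp:
  moves:
    - {}
    - {}
    - {}
    - {}
    - {"pos":[0,0,-0.02]}
    - {"pos":[0,0,-0.04]}
    - {"pos":[0,0,-0.03]}
    - {}
    - {}
  finger_gap: 0.087

```text
time: 33.95
position: [0.5146, 0.295, 0.1608]
tool_rot: [0.747, 0.664, 0.002, 0.001]
ft_force: [0.0, -0.1, -1.0]
grip_width: 0.087
grip_force: 0.0
```

```bash
python3 -c "
from go import *
c=imaging.camera('scene')
show(.4323,-.397,.155,.44)
"
```

```text
sd [0.0005 0.0002 0.0007]
t 34.1 pos [0.5125 0.2942 0.1582] w 0.0867 gf 0.0 F [-0.5 -0.7 -0.3]
TURN -0.5579 then SHIFT [-0.5912 -0.367   0.0036] no-turn shift [-0.6958  0.0016  0.0036]
```

Call:
nudge_tcp:
  moves:
    - {"pos":[-0.019,0,0]}
    - {"pos":[-0.0387,0,0]}
    - {"pos":[-0.0387,0,0]}
    - {"pos":[-0.0387,0,0]}
    - {"pos":[-0.0387,0,0]}
    - {"pos":[-0.0387,0,0]}
    - {"pos":[-0.0387,0,0]}
    - {"pos":[-0.0387,0,0]}
    - {"pos":[-0.0387,0,0]}
    - {"pos":[-0.0387,0,0]}
    - {"pos":[-0.0387,0,0]}
    - {"pos":[-0.0387,0,0]}
    - {"pos":[-0.0387,0,0]}
    - {"pos":[-0.0387,0,0]}
    - {"pos":[-0.0387,0,0]}
    - {"pos":[-0.0387,0,0]}
    - {"pos":[-0.0387,0,0]}
    - {"pos":[-0.0387,0,0]}
    - {"pos":[-0.0187,0.0016,0]}

```text
time: 35.68
position: [0.4316, -0.4013, 0.1571]
tool_rot: [0.749, 0.663, -0.001, 0.0]
ft_force: [1.2, 0.4, 0.2]
grip_width: 0.087
grip_force: 0.0
```

Call:
nudge_tcp:
  moves:
    - {"turn":-0.1116}
    - {"turn":-0.1116}
    - {"turn":-0.1116}
    - {"turn":-0.1116}
    - {"turn":-0.1116}
    - {}
    - {}
    - {}

```text
time: 36.35
position: [0.4325, -0.3962, 0.1578]
tool_rot: [0.537, 0.844, 0.0, -0.001]
ft_force: [-0.2, 1.5, -0.3]
grip_width: 0.0868
grip_force: 0.0
```

```bash
python3 -c "
from go import *
show(.4323,-.397,.010,.44)"
```

```text
sd [0.0001 0.0001 0.0002]
t 36.45 pos [ 0.4326 -0.3963  0.158 ] w 0.0868 gf 0.0 F [0.6 0.9 0.4]
TURN -0.0019 then SHIFT [-0.0007 -0.0005  0.148 ] no-turn shift [-0.0007 -0.0005  0.148 ]
```

Call:
nudge_tcp:
  moves:
    - {"pos":[-0.0007,0,0.04]}
    - {"pos":[0,0,0.04]}
    - {"pos":[0,0,0.04]}
    - {"pos":[0,0,0.02]}
    - {"pos":[0,0,0.008]}
    - {}
    - {}

```text
time: 37.03
position: [0.4336, -0.3978, 0.0113]
tool_rot: [0.536, 0.844, -0.0, 0.0]
ft_force: [0.7, 0.0, -0.5]
grip_width: 0.087
grip_force: 0.0
```

Call:
nudge_tcp:
  moves:
    - {}
    - {}
    - {}
    - {}
    - {}
    - {"pos":[0,0,-0.02]}
    - {"pos":[0,0,-0.04]}
    - {"pos":[0,0,-0.04]}
    - {"pos":[0,0,-0.04]}
    - {"pos":[0,0,-0.04]}
    - {"pos":[0,0,-0.03]}
    - {}
    - {}
    - {}
  finger_gap: 0.05
  clamp_n: 25

```text
time: 38.2
position: [0.4323, -0.3961, 0.2196]
tool_rot: [0.536, 0.844, 0.001, -0.001]
ft_force: [0.5, -1.0, -2.8]
grip_width: 0.0664
grip_force: 24.7
```

```bash
python3 -c "
from go import *
show(*seat(5),RA)"
```

```text
sd [0.0001 0.0001 0.0005]
t 38.3 pos [ 0.4321 -0.3959  0.2189] w 0.0662 gf 24.7 F [-0.3 -0.6 -2.5]
TURN 0.558 then SHIFT [0.6653 0.0016 0.1097] no-turn shift [0.5636 0.3536 0.1097]
```

Call:
nudge_tcp:
  moves:
    - {"turn":0.1116}
    - {"turn":0.1116}
    - {"turn":0.1116}
    - {"turn":0.1116}
    - {"turn":0.1116}
    - {"pos":[0.0225,0,0]}
    - {"pos":[0.0378,0,0]}
    - {"pos":[0.0378,0,0]}
    - {"pos":[0.0378,0,0]}
    - {"pos":[0.0378,0,0]}
    - {"pos":[0.0378,0,0]}
    - {"pos":[0.0378,0,0]}
    - {"pos":[0.0378,0,0]}
    - {"pos":[0.0378,0,0]}
    - {"pos":[0.0378,0,0]}
    - {"pos":[0.0378,0,0]}
    - {"pos":[0.0378,0,0]}

```text
time: 39.72
position: [0.4834, 0.04, 0.219]
tool_rot: [0.748, 0.664, -0.001, -0.002]
ft_force: [0.9, -0.7, -1.7]
grip_width: 0.066
grip_force: 24.7
```

Call:
nudge_tcp:
  moves:
    - {"pos":[0.0378,0,0]}
    - {"pos":[0.0378,0,0]}
    - {"pos":[0.0378,0,0]}
    - {"pos":[0.0378,0,0]}
    - {"pos":[0.0378,0,0]}
    - {"pos":[0.038,-0.001,0]}
    - {}
    - {}
    - {"pos":[0,0,0.03]}
    - {"pos":[0,0,0.03]}
    - {"pos":[0,0,0.015]}
    - {}
    - {}
    - {}

```text
time: 40.88
position: [0.5112, 0.2627, 0.1462]
tool_rot: [0.748, 0.664, 0.0, 0.0]
ft_force: [-0.3, -1.1, -1.9]
grip_width: 0.0663
grip_force: 24.7
```

```bash
python3 -c "
from go import *
show(*seat(5),RA)"
```

```text
sd [0.0002 0.0002 0.0004]
t 40.98 pos [0.5115 0.263  0.1467] w 0.0664 gf 24.7 F [ 0.4  0.3 -2.7]
TURN -0.001 then SHIFT [ 0.002  -0.0001  0.0354] no-turn shift [ 0.002  -0.0001  0.0354]
```

Call:
nudge_tcp:
  moves:
    - {"pos":[0.002,-0.0005,0.014]}
    - {"pos":[0,0,0.01]}
    - {"pos":[0,0,0.006]}
    - {"pos":[0,0,0.002]}
    - {}
    - {}
    - {}

```text
time: 41.57
position: [0.5104, 0.2657, 0.1152]
tool_rot: [0.748, 0.664, 0.0, 0.0]
ft_force: [-3.3, 0.0, 5.2]
grip_width: 0.0663
grip_force: 24.7
```

```bash
python3 -c "
from go import *
show(*seat(5),RA)"
```

```text
sd [0. 0. 0.]
t 41.67 pos [0.5104 0.2657 0.1152] w 0.0661 gf 24.7 F [-2.  0.  5.]
TURN -0.0003 then SHIFT [-0.0006  0.0014  0.0039] no-turn shift [-0.0006  0.0014  0.0039]
```

Call:
nudge_tcp:
  moves:
    - {}
    - {}
    - {}
    - {}
    - {"pos":[0,0,-0.02]}
    - {"pos":[0,0,-0.04]}
    - {"pos":[0,0,-0.04]}
    - {"pos":[-0.03,0,0]}
    - {"pos":[-0.038,0,0]}
    - {"pos":[-0.038,0,0]}
    - {"pos":[-0.038,0,0]}
    - {"pos":[-0.038,0,0]}
    - {"pos":[-0.038,0,0]}
    - {}
    - {}
    - {}
  finger_gap: 0.087

```text
time: 43.0
position: [0.4844, 0.0473, 0.2138]
tool_rot: [0.748, 0.664, 0.0, -0.0]
ft_force: [0.2, 0.3, -0.2]
grip_width: 0.0871
grip_force: 0.0
```

Run:
```python
from go import *
s=imaging.camera('scene')['img'][150:320,150:450,::-1]; t=imaging.camera('top')['img'][140:300,90:420,::-1]
cv2.imwrite('pics/s3.png',cv2.resize(s,None,fx=2.6,fy=2.6,interpolation=cv2.INTER_CUBIC)); cv2.imwrite('pics/t3.png',cv2.resize(t,None,fx=2.4,fy=2.4,interpolation=cv2.INTER_CUBIC))
```

```text
(no output)
```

View pics/s3.png

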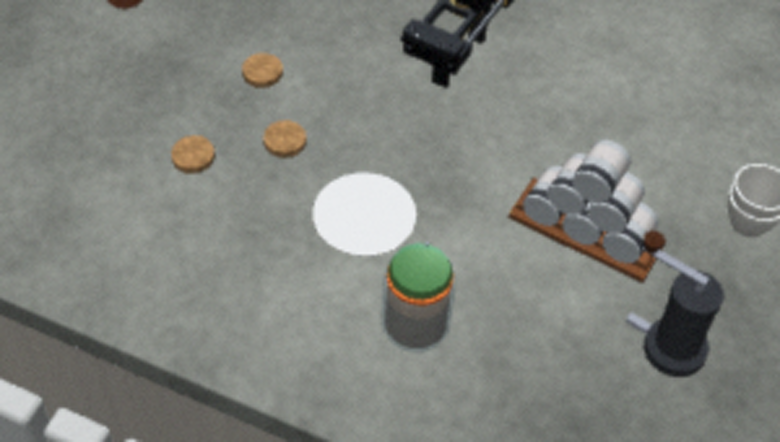

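View pics/t3.png

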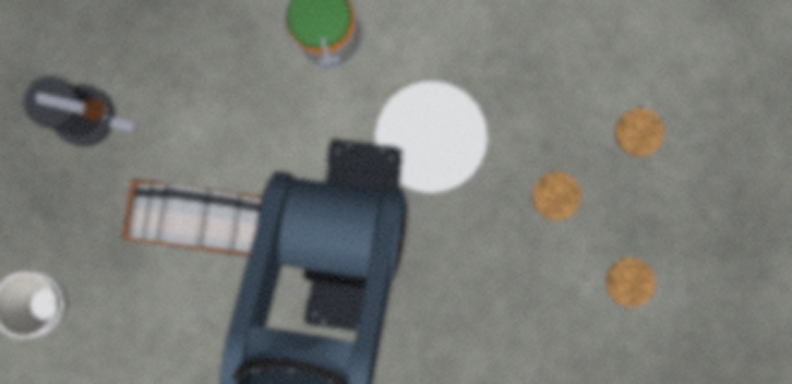

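Run:
```python
from go import *
c=imaging.camera("top")
for u,v in[(322,221.5),(356.5,195),(353,257.5)]:
    p,q=fit(c,"coaster",u,v); print(p.round(4),round(q,3))
p,q=fit(c,"coaster",322,221.5)
show(p[0],p[1],.10,RA)
```

```text
[ 0.5472 -0.1826] 0.951
[ 0.6307 -0.2886] 0.942
[ 0.4398 -0.2764] 0.941
sd [0. 0. 0.]
t 43.25 pos [0.4843 0.0484 0.2137] w 0.0868 gf 0.0 F [ 0.4 -0.3  0.2]
TURN 0.0023 then SHIFT [-0.222   0.0897  0.1136] no-turn shift [-0.2222  0.0892  0.1136]
```

Call:
nudge_tcp:
  moves:
    - {"pos":[-0.0317,0.0128,0]}
    - {"pos":[-0.0317,0.0128,0]}
    - {"pos":[-0.0317,0.0128,0.02]}
    - {"pos":[-0.0317,0.0128,0.02]}
    - {"pos":[-0.0317,0.0128,0.02]}
    - {"pos":[-0.0317,0.0128,0.02]}
    - {"pos":[-0.0317,0.0127,0.02]}
    - {"pos":[0,0,0.0136]}
    - {}
    - {}
    - {}

```text
time: 44.17
position: [0.5471, -0.1824, 0.1007]
tool_rot: [0.747, 0.665, 0.0, -0.0]
ft_force: [0.1, -0.4, 0.7]
grip_width: 0.087
grip_force: 0.0
```

```bash
python3 -c "
from go import *
show(.5472,-.1826,.003,RA)"
```

```text
sd [0.0002 0.0001 0.0003]
t 44.27 pos [ 0.5474 -0.1825  0.1011] w 0.0869 gf 0.0 F [ 0.   0.4 -0.3]
TURN 0.0019 then SHIFT [-0.0002 -0.0002  0.0981] no-turn shift [-0.0002 -0.0002  0.0981]
```

Call:
nudge_tcp:
  moves:
    - {"pos":[0,0,0.035]}
    - {"pos":[0,0,0.035]}
    - {"pos":[0,0,0.018]}
    - {"pos":[0,0,0.008]}
    - {}
    - {}

```text
time: 44.77
position: [0.5478, -0.1836, 0.0051]
tool_rot: [0.747, 0.665, 0.0, 0.001]
ft_force: [-0.4, -0.2, -0.7]
grip_width: 0.0868
grip_force: 0.0
```

Call:
nudge_tcp:
  moves:
    - {}
    - {}
    - {}
    - {}
    - {}
  finger_gap: 0.045
  clamp_n: 15

```text
time: 45.18
position: [0.5474, -0.184, 0.0048]
tool_rot: [0.748, 0.664, 0.0, 0.001]
ft_force: [-0.2, 1.0, 2.8]
grip_width: 0.0616
grip_force: 11.3
```

```bash
python3 -c "
from go import *
show(.6219,-.0209,.015,RA)"
```

```text
sd [0. 0. 0.]
t 45.28 pos [ 0.5474 -0.184   0.0048] w 0.0615 gf 15.0 F [-1.1 -0.5  4.7]
TURN -0.0 then SHIFT [ 0.1707  0.0548 -0.0102] no-turn shift [ 0.1707  0.0548 -0.0102]
```

Call:
nudge_tcp:
  moves:
    - {"pos":[0,0,-0.02]}
    - {"pos":[0,0,-0.04]}
    - {"pos":[0.0341,0.011,0]}
    - {"pos":[0.0341,0.011,0]}
    - {"pos":[0.0341,0.011,0]}
    - {"pos":[0.0341,0.011,0]}
    - {"pos":[0.0341,0.011,0]}
    - {}
    - {}
    - {}

```text
time: 46.12
position: [0.6212, -0.0209, 0.0638]
tool_rot: [0.747, 0.665, -0.0, -0.0]
ft_force: [-0.7, -0.3, -1.2]
grip_width: 0.061
grip_force: 15.0
```

```bash
python3 -c "
from go import *
show(.6219,-.0209,.0155,RA)"
```

```text
sd [0.0001 0.0005 0.    ]
t 46.22 pos [ 0.6211 -0.0215  0.0639] w 0.0618 gf 15.0 F [-0.5  0.  -0.5]
TURN -0.0003 then SHIFT [0.0008 0.0008 0.0484] no-turn shift [0.0008 0.0008 0.0484]
```

Call:
nudge_tcp:
  moves:
    - {"pos":[0.0007,0.0008,0.025]}
    - {"pos":[0,0,0.015]}
    - {"pos":[0,0,0.008]}
    - {}
    - {}
    - {}

```text
time: 46.72
position: [0.6231, -0.021, 0.0168]
tool_rot: [0.748, 0.664, 0.0, 0.0]
ft_force: [0.3, -0.1, -0.8]
grip_width: 0.0615
grip_force: 15.0
```

```bash
python3 -c "
from go import *
show(.6219,-.0209,.0148,RA)"
```

```text
sd [0.0001 0.0001 0.0001]
t 46.82 pos [ 0.6231 -0.0209  0.0169] w 0.0615 gf 15.0 F [ 0.5 -0.3  0.1]
TURN -0.0006 then SHIFT [-0.0001 -0.0012  0.0021] no-turn shift [-0.0001 -0.0012  0.0021]
```

Call:
nudge_tcp:
  moves:
    - {"pos":[0,-0.001,0.002]}
    - {}
    - {}

```text
time: 47.07
position: [0.6215, -0.0201, 0.0144]
tool_rot: [0.748, 0.664, 0.0, 0.0]
ft_force: [0.3, -0.1, -0.5]
grip_width: 0.0615
grip_force: 15.0
```

Call:
nudge_tcp:
  moves:
    - {}
    - {}
    - {}
    - {}
    - {"pos":[0,0,-0.02]}
    - {"pos":[0,0,-0.035]}
    - {"pos":[0,0,-0.035]}
    - {}
    - {}
    - {}
  finger_gap: 0.085

```text
time: 47.9
position: [0.6212, -0.0201, 0.104]
tool_rot: [0.748, 0.664, -0.0, -0.0]
ft_force: [-0.7, -0.3, -0.6]
grip_width: 0.0848
grip_force: 0.0
```

```bash
python3 -c "
from go import *
show(.6307,-.2886,.1,RA)"
```

```text
sd [0.0004 0.0001 0.0006]
t 48.0 pos [ 0.6207 -0.02    0.1033] w 0.085 gf 0.0 F [-0.3  0.8 -0.2]
TURN 0.0 then SHIFT [-0.2655  0.0416  0.0032] no-turn shift [-0.2655  0.0416  0.0032]
```

Run:
```python
from go import *
c=imaging.camera("top")
for u,v in[(356.5,195),(353,257.5)]:
    p,q=fit(c,"coaster",u,v); print(p.round(4),round(q,3))
```

```text
[ 0.6307 -0.2886] 0.942
[ 0.4394 -0.2763] 0.944
```

Call:
nudge_tcp:
  moves:
    - {"pos":[-0.0379,0.0059,0]}
    - {"pos":[-0.0379,0.0059,0]}
    - {"pos":[-0.0379,0.0059,0]}
    - {"pos":[-0.0379,0.0059,0]}
    - {"pos":[-0.0379,0.0059,0]}
    - {"pos":[-0.0379,0.0059,0]}
    - {"pos":[-0.0379,0.0059,0]}
    - {}
    - {}
    - {}
  finger_gap: 0.087

```text
time: 48.88
position: [0.6303, -0.2878, 0.1025]
tool_rot: [0.748, 0.664, -0.0, -0.002]
ft_force: [-0.0, 0.7, 0.3]
grip_width: 0.087
grip_force: 0.0
```

```bash
python3 -c "
from go import *
show(.6307,-.2886,.0045,RA)"
```

```text
sd [0.0002 0.0005 0.0003]
t 48.98 pos [ 0.6305 -0.2871  0.1028] w 0.0872 gf 0.0 F [0.2 0.  0.2]
TURN 0.0003 then SHIFT [-0.0016  0.0006  0.0983] no-turn shift [-0.0016  0.0006  0.0983]
```

Call:
nudge_tcp:
  moves:
    - {"pos":[-0.001,0,0.035]}
    - {"pos":[0,0,0.035]}
    - {"pos":[0,0,0.018]}
    - {"pos":[0,0,0.009]}
    - {}
    - {}

```text
time: 49.48
position: [0.6318, -0.2886, 0.0074]
tool_rot: [0.747, 0.665, 0.0, 0.0]
ft_force: [0.2, -0.3, -0.1]
grip_width: 0.087
grip_force: 0.0
```

Call:
nudge_tcp:
  moves:
    - {}
    - {}
    - {}
    - {}
    - {}
    - {}
  finger_gap: 0.045
  clamp_n: 15

```text
time: 49.98
position: [0.6316, -0.2898, 0.008]
tool_rot: [0.748, 0.664, 0.0, 0.001]
ft_force: [-0.5, 0.7, 3.3]
grip_width: 0.0615
grip_force: 15.0
```

```bash
python3 -c "
from go import *
show(.6219,-.0209,.1,RA)"
```

```text
sd [0. 0. 0.]
t 50.08 pos [ 0.6316 -0.2899  0.008 ] w 0.0612 gf 15.0 F [-0.9  0.6  4. ]
TURN -0.0001 then SHIFT [ 0.2659 -0.0412 -0.0921] no-turn shift [ 0.2659 -0.0413 -0.0921]
```

Call:
nudge_tcp:
  moves:
    - {"pos":[0,0,-0.02]}
    - {"pos":[0,0,-0.036]}
    - {"pos":[0,0,-0.036]}
    - {}
    - {}

```text
time: 50.5
position: [0.633, -0.2907, 0.1021]
tool_rot: [0.748, 0.664, 0.001, 0.003]
ft_force: [1.1, 0.6, -0.5]
grip_width: 0.0614
grip_force: 15.0
```

Run:
```python
from go import *
c=imaging.camera("top"); q=proj(c,[[.6219,-.0209,.02]])[0]
p,s=fit(c,"coaster",*q,zoff=.010); print(p.round(4),s)
show(p[0],p[1]-.0013,.1,RA)
```

```text
[ 0.6219 -0.0209] 0.7981732606365628
sd [0.0006 0.0004 0.001 ]
t 50.65 pos [ 0.6307 -0.2892  0.0986] w 0.0611 gf 15.0 F [-1.2 -0.3 -0.9]
TURN -0.0 then SHIFT [ 0.264  -0.0401 -0.0012] no-turn shift [ 0.264  -0.0401 -0.0012]
```

Run:
```python
from go import *
c=imaging.camera("top"); q=proj(c,[[.6219,-.0209,.02]])[0]; u,v=q.round().astype(int)
h=cv2.cvtColor(c["img"][v-22:v+22,u-22:u+22],cv2.COLOR_RGB2HSV)[...,1]; print(h[::3,::3])
m=h>65; 
ys,xs=np.nonzero(m); print(m.sum(),unproj(c,xs.mean()+u-22,ys.mean()+v-22,.02),xs.min(),xs.max(),ys.min(),ys.max())
```

```text
[[ 10  15  10  12  12   6   1   1   4   3   5  13  15  10  16]
 [ 10  10  11   3   1   2   6   3   3   2   3   5   5  11  11]
 [  7   9   3   4   3   3   3   3   4   3   3   3   2   1   9]
 [ 10   3   3   4   4   4   4   4   2   4   1   2   3   2   5]
 [  5   2   3   3   3   3  18  33  24   1   3   4   3   3   4]
 [  0   2   2   3   2  54 126 134 129  93   2   3   3   3   3]
 [  2   2   3   4  32 129 129 130 133 129  56   3   3   3   4]
 [  1   3   3   3  66 134 128 135 132 130  96   1   3   3   3]
 [  5   3   3   3  57 131 131 131 135 131  91   2   4   4   3]
 [  4   2   4   2  17 122 133 133 130 129  39   3   2   4   3]
 [  7   4   2   4   3  27 109 128 122  54   2   4   3   2   4]
 [  8   3   3   6   3   1   1   6   1   2   3   3   4   4   3]
 [  6   3   4   4   3   8  19  22  14   3   3   3   3   6   6]
 [ 11   9   3   3   9  50  80  81  77  23   5   4   2   4  11]
 [  9  11   9   2  59  85  82  87  71  77  52  11   2   6  13]]
360 [ 0.60830784 -0.01861937  0.02      ] 12 31 13 43
```

```bash
sed -i 's/m=hsv\[...,1\]>(72 if kind=="coaster" else 85)/m=(hsv[...,1]>(72 if kind=="coaster" else 85))\&(hsv[...,0]<40)/' h.py
```

Run:
```python
from go import *
c=imaging.camera("top"); q=proj(c,[[.6219,-.0209,.02]])[0]
p,s=fit(c,"coaster",*q,zoff=.010); print(p.round(4),s)
show(p[0],p[1]-.0013,.1,RA)
```

```text
[ 0.6219 -0.0209] 0.7950055907566157
sd [0.0001 0.0001 0.0001]
t 50.85 pos [ 0.6303 -0.2889  0.0973] w 0.0609 gf 15.0 F [-0.1  0.9 -0. ]
TURN -0.0001 then SHIFT [ 0.2639 -0.0397 -0.0022] no-turn shift [ 0.2639 -0.0398 -0.0022]
```

Run:
```python
from go import *
c=imaging.camera("top"); q=proj(c,[[.6219,-.0209,.024]])[0]; u,v=q.round().astype(int); r=16
h=cv2.cvtColor(c["img"][v-r:v+r,u-r:u+r],cv2.COLOR_RGB2HSV); m=np.clip(h[...,1].astype(float)-6,0,130)/130*(h[...,0]<40)
m[m<.1]=0; ys,xs=np.nonzero(m>.5); w=m[ys,xs]; print(len(w),unproj(c,xs.mean()+u-r,ys.mean()+v-r,.021),xs.min(),xs.max(),ys.min(),ys.max(),q)
for uv in[(322.1,221)]: pass
```

```text
273 [ 0.62132675 -0.01918609  0.021     ] 7 24 7 25 [268.94714925 195.78333682]
```

Call:
nudge_tcp:
  moves:
    - {"pos":[0.0377,-0.0057,0]}
    - {"pos":[0.0377,-0.0057,0]}
    - {"pos":[0.0377,-0.0057,0]}
    - {"pos":[0.0377,-0.0057,0]}
    - {"pos":[0.0377,-0.0057,0]}
    - {"pos":[0.0377,-0.0057,0]}
    - {"pos":[0.0377,-0.0057,0]}
    - {"pos":[0,0,0.035]}
    - {}
    - {}
    - {}

```text
time: 51.82
position: [0.6231, -0.0238, 0.0644]
tool_rot: [0.748, 0.664, -0.0, 0.0]
ft_force: [-0.3, -0.4, 0.3]
grip_width: 0.061
grip_force: 15.0
```

```bash
python3 -c "
from go import *
show(.6216,-.0213,.032,RA)"
```

```text
sd [0.0003 0.0003 0.0004]
t 51.92 pos [ 0.6236 -0.0242  0.0649] w 0.061 gf 15.0 F [ 0.6  0.2 -1. ]
TURN -0.0015 then SHIFT [ 0.0026 -0.0023  0.0329] no-turn shift [ 0.0026 -0.0023  0.0329]
```

Call:
nudge_tcp:
  moves:
    - {"pos":[0.0026,-0.0022,0.015]}
    - {"pos":[0,0,0.01]}
    - {"pos":[0,0,0.006]}
    - {}
    - {}
    - {}

```text
time: 52.42
position: [0.6212, -0.0203, 0.0335]
tool_rot: [0.748, 0.664, 0.0, 0.0]
ft_force: [-0.5, 0.2, -0.4]
grip_width: 0.0616
grip_force: 15.0
```

```bash
python3 -c "
from go import *
show(.6216,-.0213,.032,RA)"
```

```text
sd [0.     0.0001 0.0001]
t 52.52 pos [ 0.6212 -0.0202  0.0336] w 0.0613 gf 15.0 F [ 0.1  0.1 -0.3]
TURN -0.0003 then SHIFT [-0.001   0.0005  0.0016] no-turn shift [-0.001   0.0005  0.0016]
```

Call:
nudge_tcp:
  moves:
    - {"pos":[-0.001,0.0005,0.0015]}
    - {}
    - {}

```text
time: 52.77
position: [0.6217, -0.0211, 0.032]
tool_rot: [0.748, 0.664, 0.0, 0.0]
ft_force: [0.0, 0.3, 1.9]
grip_width: 0.0614
grip_force: 15.0
```

Call:
nudge_tcp:
  moves:
    - {}
    - {}
    - {}
    - {}
    - {"pos":[0,0,-0.02]}
    - {"pos":[0,0,-0.035]}
    - {"pos":[0,0,-0.035]}
    - {}
    - {}
    - {}
  finger_gap: 0.085

```text
time: 53.6
position: [0.6206, -0.0209, 0.1214]
tool_rot: [0.748, 0.664, -0.0, -0.0]
ft_force: [0.0, 0.6, -0.1]
grip_width: 0.085
grip_force: 0.0
```

```bash
python3 -c "
from go import *
c=imaging.camera('top'); print(fit(c,'coaster',353,257.5))
show(.4396,-.2764,.1,RA)"
```

```text
(array([ 0.43952991, -0.27631008]), np.float64(0.9436058230683091))
sd [0.0001 0.     0.0003]
t 53.75 pos [ 0.62   -0.0207  0.1202] w 0.0852 gf 0.0 F [0.4 0.5 0.7]
TURN -0.0 then SHIFT [-0.2751 -0.1489  0.0206] no-turn shift [-0.2751 -0.1489  0.0206]
```

Call:
nudge_tcp:
  moves:
    - {"pos":[-0.0344,-0.0186,0]}
    - {"pos":[-0.0344,-0.0186,0]}
    - {"pos":[-0.0344,-0.0186,0]}
    - {"pos":[-0.0344,-0.0186,0]}
    - {"pos":[-0.0344,-0.0186,0]}
    - {"pos":[-0.0344,-0.0186,0]}
    - {"pos":[-0.0344,-0.0186,0]}
    - {"pos":[-0.0344,-0.0186,0]}
    - {"pos":[0,0,0.02]}
    - {}
    - {}
    - {}
  finger_gap: 0.087

```text
time: 54.75
position: [0.441, -0.2756, 0.1012]
tool_rot: [0.747, 0.665, 0.0, -0.001]
ft_force: [0.1, -0.3, -0.3]
grip_width: 0.087
grip_force: 0.0
```

```bash
python3 -c "
from go import *
show(.4396,-.2764,.006,RA)"
```

```text
sd [0.0003 0.     0.0003]
t 54.85 pos [ 0.4414 -0.2757  0.1016] w 0.0872 gf 0.0 F [0.5 0.2 1. ]
TURN 0.0016 then SHIFT [-0.001  -0.0017  0.0956] no-turn shift [-0.001  -0.0017  0.0956]
```

Call:
nudge_tcp:
  moves:
    - {"pos":[-0.001,-0.0015,0.035]}
    - {"pos":[0,0,0.035]}
    - {"pos":[0,0,0.017]}
    - {"pos":[0,0,0.009]}
    - {}
    - {}

```text
time: 55.35
position: [0.4402, -0.2773, 0.006]
tool_rot: [0.747, 0.665, 0.0, 0.0]
ft_force: [-0.1, 0.3, 0.4]
grip_width: 0.087
grip_force: 0.0
```

Call:
nudge_tcp:
  moves:
    - {}
    - {}
    - {}
    - {}
    - {}
    - {}
  finger_gap: 0.045
  clamp_n: 15

```text
time: 55.85
position: [0.4397, -0.2779, 0.0063]
tool_rot: [0.748, 0.664, 0.0, 0.001]
ft_force: [0.2, 1.4, 4.3]
grip_width: 0.061
grip_force: 15.0
```

Run:
```python
from go import *
show(.6219,-.0209,.1,RA)
c=imaging.camera("top"); r=16
q=proj(c,[[.6219,-.0209,.038]])[0]; u,v=q.round().astype(int)
h=cv2.cvtColor(c["img"][v-r:v+r,u-r:u+r],cv2.COLOR_RGB2HSV); ys,xs=np.nonzero((h[...,1]>70)&(h[...,0]<40)); print(len(xs),unproj(c,xs.mean()+u-r,ys.mean()+v-r,.034),xs.min(),xs.max(),ys.min(),ys.max())
```

```text
sd [0. 0. 0.]
t 55.95 pos [ 0.4397 -0.2779  0.0063] w 0.0613 gf 15.0 F [-0.3  0.3  6.2]
TURN -0.0001 then SHIFT [ 0.2766  0.1507 -0.0938] no-turn shift [ 0.2766  0.1507 -0.0938]
285 [ 0.62099165 -0.01961652  0.034     ] 7 24 7 26
```

Call:
nudge_tcp:
  moves:
    - {"pos":[0,0,-0.02]}
    - {"pos":[0,0,-0.04]}
    - {"pos":[0,0,-0.035]}
    - {"pos":[0.0345,0.0188,0]}
    - {"pos":[0.0345,0.0188,0]}
    - {"pos":[0.0345,0.0188,0]}
    - {"pos":[0.0345,0.0188,0]}
    - {"pos":[0.0345,0.0188,0]}
    - {"pos":[0.0345,0.0188,0]}
    - {"pos":[0.0345,0.0188,0]}
    - {"pos":[0.0345,0.0188,0]}
    - {"pos":[0,0,0.022]}
    - {}
    - {}
    - {}

```text
time: 57.25
position: [0.6203, -0.0219, 0.0785]
tool_rot: [0.748, 0.664, -0.001, -0.001]
ft_force: [0.1, -0.6, 0.2]
grip_width: 0.0613
grip_force: 15.0
```

```bash
python3 -c "
from go import *
show(.6215,-.0215,.0443,RA)"
```

```text
sd [0.0003 0.0003 0.0003]
t 57.35 pos [ 0.6207 -0.0223  0.0789] w 0.0614 gf 15.0 F [ 1.1 -0.2  0.2]
TURN -0.0015 then SHIFT [0.0009 0.0008 0.0346] no-turn shift [0.0009 0.0008 0.0346]
```

Call:
nudge_tcp:
  moves:
    - {"pos":[0.0009,0.0008,0.015]}
    - {"pos":[0,0,0.012]}
    - {"pos":[0,0,0.006]}
    - {}
    - {}
    - {}

```text
time: 57.85
position: [0.6223, -0.0206, 0.0459]
tool_rot: [0.748, 0.664, 0.0, 0.0]
ft_force: [0.4, 0.6, -0.8]
grip_width: 0.0614
grip_force: 15.0
```

```bash
python3 -c "
from go import *
show(.6215,-.0215,.0443,RA)"
```

```text
sd [0.0001 0.0001 0.0001]
t 57.95 pos [ 0.6224 -0.0206  0.046 ] w 0.0614 gf 15.0 F [-0.4 -0.2  0. ]
TURN -0.0002 then SHIFT [-0.001  -0.0008  0.0017] no-turn shift [-0.001  -0.0008  0.0017]
```

Call:
nudge_tcp:
  moves:
    - {"pos":[-0.001,-0.0008,0.0015]}
    - {}
    - {}

```text
time: 58.2
position: [0.6212, -0.0213, 0.0443]
tool_rot: [0.748, 0.664, -0.0, -0.0]
ft_force: [-1.0, 0.8, -0.2]
grip_width: 0.0613
grip_force: 15.0
```

Call:
nudge_tcp:
  moves:
    - {}
    - {}
    - {}
    - {}
    - {"pos":[0,0,-0.02]}
    - {"pos":[0,0,-0.035]}
    - {"pos":[0,0,-0.035]}
    - {"pos":[-0.035,0,-0.015]}
    - {"pos":[-0.035,0,-0.015]}
    - {"pos":[-0.035,0,-0.015]}
    - {"pos":[-0.035,0,-0.015]}
    - {"pos":[-0.035,0,0]}
    - {"pos":[-0.035,0,0]}
    - {"pos":[-0.035,0,0]}
    - {}
    - {}
    - {}
  finger_gap: 0.085

```text
time: 59.62
position: [0.592, -0.2641, 0.1939]
tool_rot: [0.748, 0.664, 0.0, -0.001]
ft_force: [0.3, 0.2, -0.4]
grip_width: 0.0853
grip_force: 0.0
```

Run:
```python
from go import *
s=imaging.camera('scene')['img'][150:320,150:460,::-1]; t=imaging.camera('top')['img'][130:300,80:380,::-1]
cv2.imwrite('pics/s4.png',cv2.resize(s,None,fx=2.5,fy=2.5,interpolation=cv2.INTER_CUBIC)); cv2.imwrite('pics/t4.png',cv2.resize(t,None,fx=2.6,fy=2.6,interpolation=cv2.INTER_CUBIC))
```

```text
(no output)
```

View pics/s4.png

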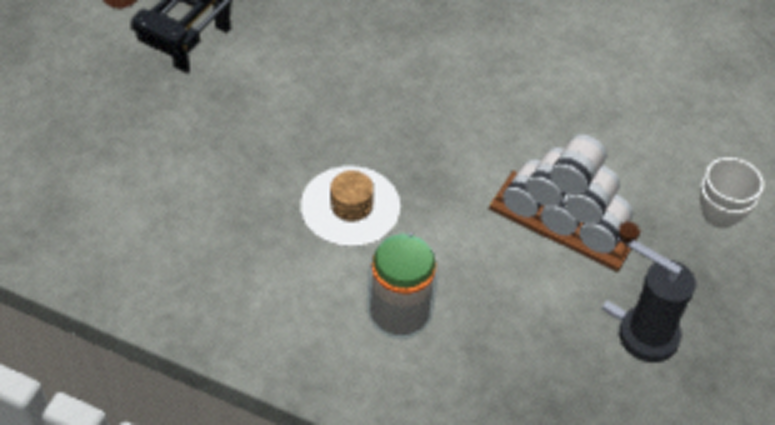

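View pics/t4.png

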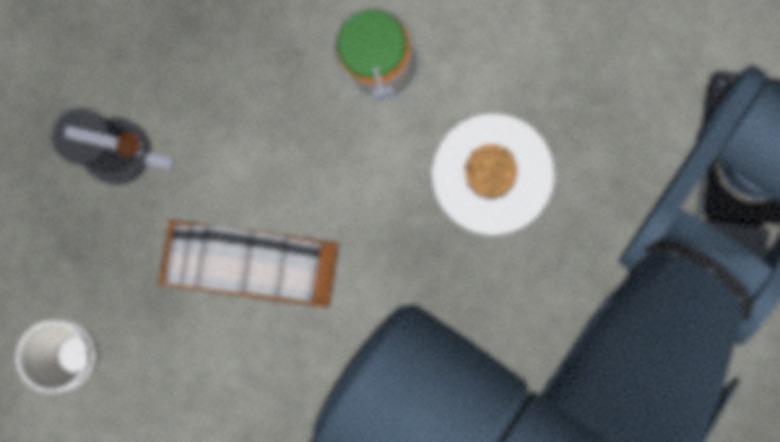

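```bash
python3 -c "
from rig import robot, imaging
print(robot.hand_in())"
```

```text
the job is handed in; nothing more can be done
None
```

I handed the job in at about 60 s of robot time: all six tins lie in the rack as a 3-2-1 pyramid, the three coasters present are stacked within about 2 mm of the plate's centre, and the grinder, jug, cups and jar were left alone.

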